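# Load a glue cartridge into the bench doser and clamp it

## Task

Load the full glue cartridge into the doser: lift the sprung clamp bar and turn it fully aside, lay the cartridge in the cradle with its flange in the slot, and push it gently forward until the flange is felt to bear firmly on the shoulder. Then lift the bar, turn it back square across the barrel and ease it down by its handle until it rests on the barrel; only then let go, so that it never snaps down. The barrel and flange are brittle, so use light forces; leave the spent cartridge in the rack and the other things alone.

Things in the scene. Friction and masses are not known exactly. Their poses are not given: they have to be found in the camera images.
- doser: Bench glue doser, light grey base 160 x 302 mm with bright fittings, fixed; its place varies. Origin on its underside at bench height, below the barrel's place. y runs along the barrel: nozzle end -y, drive housing (102 mm tall, y = 135 to 201 mm) +y; x points to the clamp post (away from the robot at yaw 0). Deck at z = 26 mm. The blue pusher stands at y = 106 to 125 mm.
- cradle: Two aluminium 45 degree V blocks on the doser, same frame as the doser: nozzle block y = -71 to -57 mm, flange block y = 30 to 42 mm, both x = -32 to 32 mm, tops at z = 67 mm. Between them (y = -57 to 30 mm) the deck is open for fingers. Lower the cartridge the last millimetres slowly (under 10 mm/s) until it is felt to rest: 40 N on the V blocks cracks it.
- seat (a point): Point on the doser where the middle of the barrel (point cartridge_mid) is when the cartridge lies home: doser frame (0, -10.5, 60) mm, axes as the doser's.
- shoulder: Rigid steel shoulder plate, doser's frame: y = 48 to 54 mm, up to z = 72 mm, 34 mm wide U for the barrel. The flange drops into the 12 mm slot behind it (y = 54 to 66 mm), then is slid forward (-y) until it bears on the shoulder with at least 3 N for a third of a second; 5 to 9 N is right, over 18 N cracks it. Rigid: go at about 5 mm/s and stop on the measured force.
- shoulder_face (a point): Centre of the shoulder's bearing face, on the barrel axis: doser frame (0, 54, 60) mm. The slot's aluminium back plate stands at y = 66 to 72 mm, up to z = 66 mm, with a 24 mm wide U for the plunger.
- clamp_post (a joint): Lift of the sprung clamp bar, m: 0 = lowest stop (at the start), 0.036 = highest. Spring and weight pull it down with about 8 N at the bottom, 12 N at the top. The pad rests on a cartridge lying home at about 0.016. The bar turns only when lifted: clear of the V blocks from 0.010, of a laid cartridge from 0.018; lift 0.026 to be sure.
- clamp_bar (a joint): Turn of the clamp bar about the post, rad: 0 = square across the barrel (reaching to doser -x), grows clockwise seen from above to the stop at 1.40, where the bar lies beside the barrel towards the drive. Light friction keeps it where it is left. At the start 0 to 0.06. When aside it may be let down to its lowest stop.
- bar_arm: The steel clamp bar (88 x 16 x 12 mm) with rubber pad and black handle; origin on the post's axis (doser frame x = 62, y = 16 mm), at bench height when down; its -x axis points along the bar. Its spring and weight rest on the barrel with about 10 N; over 22 N cracks the barrel. It must still be held when its pad meets the barrel (a drop in the lifting force tells), then be let go.
- bar_grip (a point): Centre of the bar's black handle, on the post's axis, 95 mm above the bench when down: a block 46 mm long along the bar (bar_arm x), 14 mm wide (bar_arm y), 18 mm tall, free below for 13 mm. Grasp it from above across the 14 mm.
- bar_pad (a point): Middle of the underside of the rubber pad, 62 mm from the post's axis along the bar.
- cartridge_mid (a point): Middle of the barrel, on its axis, of the full cartridge: amber-cream filling, orange cap, plunger drawn out; 150 g. Barrel 28 mm across, 129 mm long along x (nozzle +x, flange -x); flange disc 42 mm across, 5 mm thick, front face at x = -64.5 mm; plunger to -109 mm, cap to 87 mm. Lies in the rack, axis 46 mm up. Grasp across the barrel at x = 17 mm, to fit between the V blocks.
- cartridge: The same full cartridge; origin on its axis, 10.5 mm from cartridge_mid towards the flange (-x).
- spent_mid (a point): Middle of the barrel of the spent cartridge: empty and clear, white cap, plunger pushed in. Same barrel and flange. It lies in the other groove of the rack and stays there.
- rack: Pale wooden rest 128 x 170 mm, fixed, its place varies: two V grooves along its x axis at y = -42 and 42 mm, in two boards 12 mm thick at x = -36 and 64 mm, free between them; tops 51 mm high. Which groove holds the full cartridge varies.
- folder: Bone folder 108 mm lying in front of the doser; leave it.
- paste_pot: Stoneware paste pot 72 mm, behind the doser; leave it.
- thread_spool_2: Red thread spool 42 mm, 52 mm tall, behind and right; leave it.

How it is judged:
On the way, in this order (a step that is already met when the one before it is completed fails the run):
1. the clamp bar is turned fully aside (value of joint clamp_bar above 1.2 rad), for 0.2 s.
2. the cartridge lies in the V blocks and its flange is pressed on the shoulder with at least 3 N (contact force between cartridge and shoulder above 3 N and y of cartridge_mid in the frame of seat between -0.002 and 0.002 m and z of cartridge_mid in the frame of seat below 0.003 m and horizontal distance between cartridge_mid and seat below 0.004 m), for 0.3 s.
3. the bar, still held by the fingers, is eased down onto the barrel (contact force between bar_arm and cartridge above 2 N and contact force between the fingers and bar_arm above 2 N and value of joint clamp_bar below 0.15 rad and value of joint clamp_post below 0.019 m), for 0.06 s.
At the end, for the whole second after the job is handed in: The full cartridge lies home in both V blocks (within 3 mm and 0.05 rad), its flange within 1.5 mm of the shoulder; the clamp bar is square across it (within 0.12 rad) and rests on the barrel by its spring (over 5 N); all is at rest, and the spent cartridge is still in its groove (within 10 mm) (y of cartridge_mid in the frame of seat between -0.002 and 0.0015 m and distance between cartridge_mid and seat below 0.003 m and angle between the x axis of cartridge and the y axis of doser, either way round below 0.05 rad and value of joint clamp_bar below 0.12 rad and value of joint clamp_post between 0.013 and 0.019 m and contact force between bar_arm and cartridge above 5 N and linear speed of cartridge below 0.01 m/s and distance of spent_mid from where it was at the start of the episode below 0.01 m); the robot touches nothing.
It fails at once if the flange is pressed on the shoulder with more than 18 N (contact force between cartridge and shoulder above 18 N).
It fails at once if the bar snaps or is pressed onto the cartridge with more than 22 N (contact force between bar_arm and cartridge above 22 N).
It fails at once if the cartridge is dropped or pressed on the cradle with more than 40 N (contact force between cartridge and cradle above 40 N).
It fails at once if the spent cartridge or another bystander is moved by more than 10 mm (distance of any of spent_mid, folder, paste_pot, thread_spool_2 from where it was at the start of the episode above 0.01 m).
It also fails if it takes over 72 s, if anything falls off the work surface, if the arm or the gripper's body presses on something with over 40 N, if the wrist force passes 120 N, or if a joint passes its speed limit or range.

## Robot

A 6-joint arm with a two-finger parallel gripper is mounted at the origin on a cart in front of the work surface, level with it; the furniture and walls round the work are solid. World frame = base frame: x ahead of the robot, y to its left, z up, the work surface at z = 0. Lengths are in m, angles in rad, forces in N, time in s.
With the tool pointing down it reaches from about 0.35 to 0.775 m from the base axis. Payload 5.5 kg.
Tool frame: the origin (TCP) lies between the finger pads; the fingertips stand 19 mm ahead of it and the grasp point (between the pads) is the TCP (env.tcp_to_tips is the distance from the TCP to the fingertips, in m); z points along the fingers, y is the direction in which the jaws open and shut (so a half turn about z gives the same grasp; the last joint's range is limited). The gripper opens to 85 mm and grips with 20 to 120 N. Pads are 22 mm wide; open, the fingers measure 114 mm over their backs; the gripper's body (76 mm by 85 mm) begins 54 mm behind the grasp point. The pads swing forward as they close: fully open they stand 13 mm farther back than shut.
Start: joints at [-1.46, 0.313, 0.046, 1.304, 0, 1.431], TCP at [0.143, -0.557, 0.25] pointing down, gripper open.
Joint ranges: [-2.76, 2.76], [-0.86, 1.69], [-1.03, 1.26], [-2.2, 2.34], [-1.47, 1.5], [-3.14, 3.14]. Speed limits (rad/s): [2.57, 2.57, 3.14, 3.14, 3.14, 3.14].

## Interface

Orientations are given as a unit quaternion [w, x, y, z].
In Python, from workcell import env, eyes, job gives the robot as it stands. The module is installed in compiled form; this text tells all that it offers.
- The arm moves only by the tool move_arm, never from a script. Its argument "commands" is a list of rows, each a list of 3 entries, a list of its own where there are three numbers: the shift along the world's x, y, z as a fraction of full scale, then the turn, a rotation vector about the world's x, y, z as a fraction of full scale, then the gripper command: -1 is shut, 1 is fully open, values between are in proportion. In form: [[[x, y, z], [wx, wy, wz], gripper], ...]. A call has 1 to 5 rows; each row shifts and turns the commanded pose from where the row before left it; what a row does not reach is not made up. Full scale, the value 1, is 0.04 m for a shift and 8 degrees for a turn. A row lasts 1/10 s, in which the tool goes at most 50 mm and 8.59 degrees, less where a joint would pass 70% of its speed; a pose out of reach is approached as far as the arm can. A call with a number of a shift or a turn outside -1 to 1 is refused whole. A call with a gripper value outside its range is refused whole. The fingers move at their own pace and stop on an object; "newtons" is the grip in N (left out, the last holds). Time passes only in rows, so rows that do not move let the fingers close. It gives the time, the measured TCP pose, the force and the opening at its end, in the units of the state.
- env.get_state(): the state, without advancing time (a new reading comes with each control period).
- eyes.read_camera(name): name is "scene" or "top"; returns a dict with "frame" (420x560x3 uint8, red, green, blue), "mtx" (3x3 intrinsics, pixels), "camera_from_world" (4x4, takes a point from world to camera coordinates). Camera axes: x right, y down, z forward; pixel columns grow to the right and rows downward; lengths in m; the calibration is good to about 2 mm. A picture is of the moment at which its call begins. There is no depth.
- job.hand_in(): hands the job in, once; it reports no verdict.
The state is a dict: "clock": time; "joint_pos": joint angles; "qvel": joint speeds; "tau": joint torques, N m; "tcp_pos": TCP position; "orientation": TCP orientation; "wrist_force": force on the tool from outside, world axes, zero at the start; "ft_torque": the same for the moment, N m; "finger_gap": finger opening in m.
Only numpy, scipy, OpenCV 4.12 (cv2) and the standard library are available. Lean on these libraries where they do the work, as an engineer would, in place of code of your own. Each camera call takes 0.05 s, during which the arm holds its last target.

## Working session

There is one attempt and no reset: what is moved stays moved. The work goes in short steps, Python scripts to look and compute and a tool call to move; the robot and the scene stay as the last step left them, time stands still between calls to the robot, and variables do not carry over. Pictures are saved under pics/ and viewed, and the job is handed in when it is done.

Besides the shell and the picture viewer there is one more tool, called after "Request:" as name([rows], argument=value, ...), one row to a line, values as JSON. move_arm: Moves the arm, as the interface text tells. Its arguments: {"type":"object","properties":{"commands":{"type":"array","items":{"type":"array"}},"newtons":{"type":"number"}},"required":["commands"]}

```bash
mkdir -p pics; ls
python3 - <<'E'
from workcell import env,eyes,job
import cv2,numpy as np
print(env.get_state())
for n in("scene","top"):
    r=eyes.read_camera(n); cv2.imwrite(f"pics/{n}0.png",r["frame"][:,:,::-1]); np.savez(f"{n}0.npz",**r)
    print(n,r["mtx"].round(1).tolist(),r["camera_from_world"].round(3).tolist())
E
```

```text
pics
{'clock': 0.0, 'joint_pos': array([-1.45960786e+00,  3.14021515e-01,  4.49778122e-02,  1.30363232e+00,
        1.47756173e-05,  1.43119844e+00]), 'qvel': array([0.00010475, 0.00160689, 0.00053581, 0.00165603, 0.00033586,
       0.00171107]), 'tau': array([-1.49045409e-03, -4.80622566e+01,  2.98534656e+01,  1.92424451e-02,
       -5.59758541e-05, -7.05670189e-06]), 'tcp_pos': array([ 0.14263636, -0.55652208,  0.24939638]), 'orientation': array([-9.39646819e-04,  9.92148134e-01,  1.25064769e-01,  2.07368576e-05]), 'wrist_force': array([-0.5755826 ,  0.43183682, -0.40061078]), 'ft_torque': array([-0.01065272,  0.03076728, -0.00314734]), 'finger_gap': 0.08546364287377933}
scene [[516.9, 0.0, 270.9], [0.0, 516.9, 213.8], [0.0, 0.0, 1.0]] [[0.875, -0.483, 0.003, -0.507], [-0.266, -0.487, -0.832, 0.17], [0.404, 0.727, -0.555, 1.219], [0.0, 0.0, 0.0, 1.0]]
top [[388.9, 0.0, 275.3], [0.0, 388.9, 207.0], [0.0, 0.0, 1.0]] [[-0.13, -0.992, 0.006, -0.046], [-0.97, 0.126, -0.208, 0.535], [0.206, -0.033, -0.978, 0.967], [0.0, 0.0, 0.0, 1.0]]
```

View pics/scene0.png

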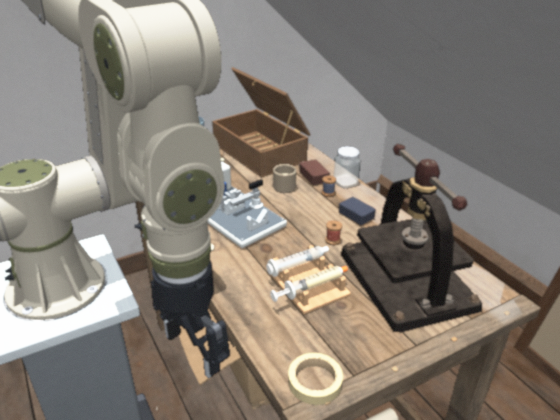

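View pics/top0.png

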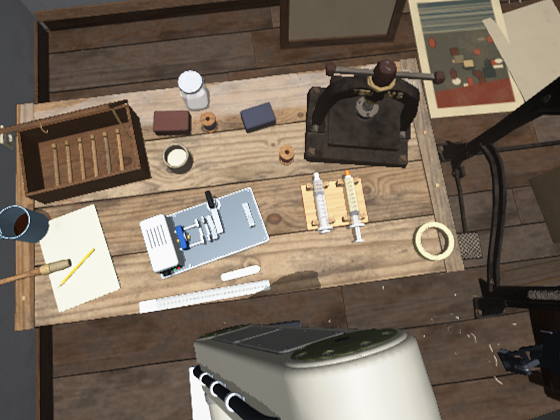

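Run:
```python
import cv2
t=cv2.imread("pics/top0.png"); s=cv2.imread("pics/scene0.png")
cv2.imwrite("pics/t_doser.png",cv2.resize(t[175:290,130:280],None,fx=5,fy=5,interpolation=cv2.INTER_CUBIC))
cv2.imwrite("pics/t_rack.png",cv2.resize(t[160:250,290:380],None,fx=6,fy=6,interpolation=cv2.INTER_CUBIC))
cv2.imwrite("pics/s_all.png",cv2.resize(s[160:320,195:365],None,fx=3.7,fy=3.7,interpolation=cv2.INTER_CUBIC))
```

```text
(no output)
```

View pics/t_doser.png

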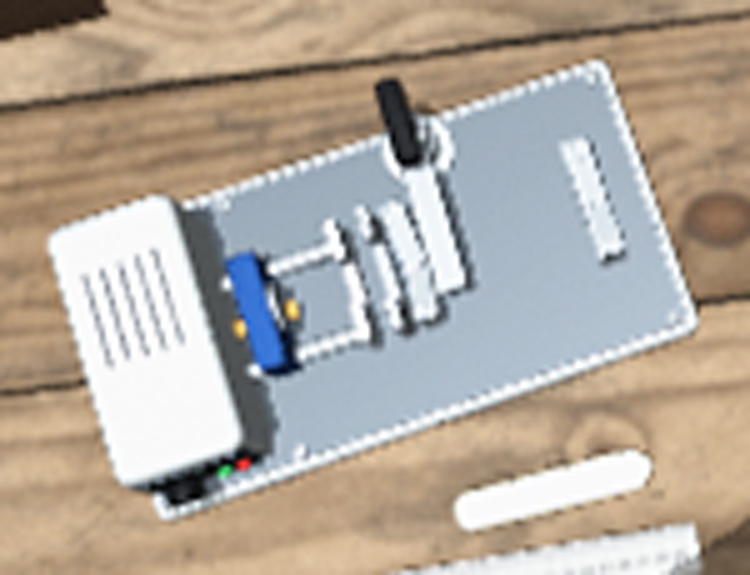

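View pics/t_rack.png

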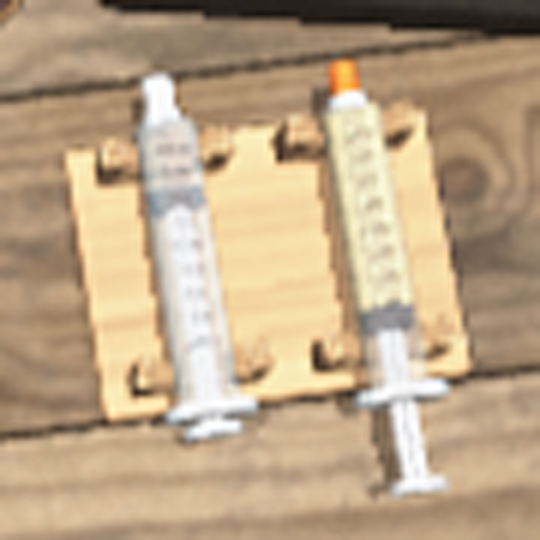

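View pics/s_all.png

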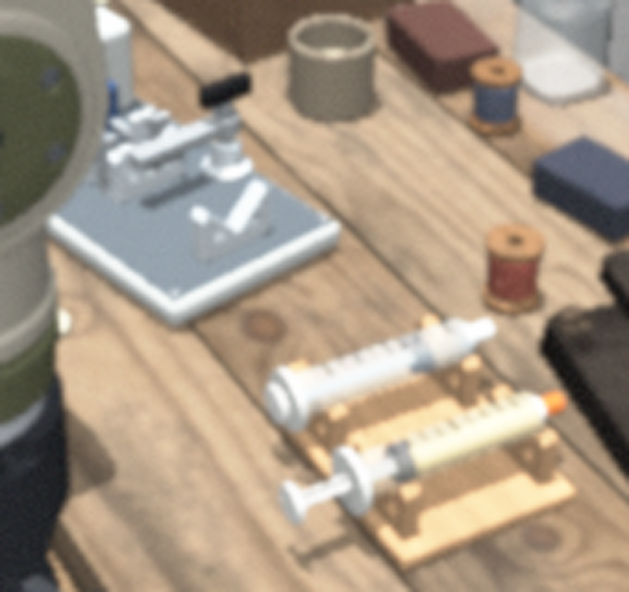

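```bash
cat > h.py <<'E'
import cv2,numpy as np
def load(n): return dict(np.load(n))
def ray(r,uv,z):
    T=r["camera_from_world"];R=T[:3,:3];t=T[:3,3];c=-R.T@t
    d=R.T@np.linalg.inv(r["mtx"])@np.array([uv[0],uv[1],1.]); return c+d*(z-c[2])/d[2]
def proj(r,P):
    P=np.atleast_2d(P);T=r["camera_from_world"];q=(T[:3,:3]@P.T).T+T[:3,3];q=(r["mtx"]@q.T).T;return q[:,:2]/q[:,2:]
def tri(rs,uvs):
    A=[];b=[]
    for r,uv in zip(rs,uvs):
        M=r["mtx"]@r["camera_from_world"][:3]
        for i in(0,1):
            row=uv[i]*M[2]-M[i];A.append(row[:3]);b.append(-row[3])
    s=np.linalg.lstsq(np.array(A),np.array(b),rcond=None);return s[0]
def rect(r,z,x0,x1,y0,y1,s=2):
    # output: up=+x, left=+y ; s px per mm
    W=int((y1-y0)*1000*s);H=int((x1-x0)*1000*s)
    w=np.array([[x1,y1,z],[x1,y0,z],[x0,y0,z],[x0,y1,z]]);src=proj(r,w).astype(np.float32)
    dst=np.array([[0,0],[W,0],[W,H],[0,H]],np.float32)
    return cv2.warpPerspective(r["frame"][:,:,::-1],cv2.getPerspectiveTransform(src,dst),(W,H),flags=cv2.INTER_CUBIC)
E
python3 - <<'E'
from h import *
r=load("top0.npz");s=load("scene0.npz")
f=r["frame"].astype(int);hsv=cv2.cvtColor(r["frame"],cv2.COLOR_RGB2HSV)
print("deck corners",[ray(r,((c[0]+.5)/5-.5+130,(c[1]+.5)/5-.5+175),.026).round(4) for c in((603,62),(692,325))])
def blob(img,mask,box):
    m=np.zeros(mask.shape,np.uint8);x0,y0,x1,y1=box;m[y0:y1,x0:x1]=mask[y0:y1,x0:x1]
    n,l,st,ce=cv2.connectedComponentsWithStats(m);i=1+np.argmax(st[1:,4]);
    pts=np.argwhere(l==i)[:,::-1].astype(np.float32);return ce[i],st[i],cv2.minAreaRect(pts)
dk=(f.max(2)<70).astype(np.uint8)
bt=blob(f,dk,(200,185,220,212));print("handle top",bt)
g=s["frame"].astype(int)
bs=blob(g,(g.max(2)<75).astype(np.uint8),(244,176,266,194));print("handle scene",bs)
print("handle tri",tri((r,s),(bt[0],bs[0])), ray(r,bt[0],.1))
cv2.imwrite("pics/r26.png",rect(r,.026,.33,.62,-.02,.36))
cv2.imwrite("pics/r46.png",rect(r,.046,.40,.62,-.26,-.02,3))
E
```

```text
deck corners [array([ 0.5957, -0.0548,  0.026 ]), array([ 0.4458, -0.085 ,  0.026 ])]
handle top (array([209.26966292, 198.93258427]), array([205, 191,   9,  17,  89], dtype=int32), ((209.35003662109375, 199.05001831054688), (17.39252471923828, 5.0596442222595215), 71.56504821777344))
handle scene (array([255.15151515, 184.37878788]), array([249, 180,  13,   9,  66], dtype=int32), ((255.20689392089844, 184.51722717285156), (5.199469089508057, 13.370063781738281), 68.19859313964844))
handle tri [0.55791637 0.05059289 0.09432495] [0.55785203 0.04936605 0.1       ]
```

View pics/r26.png

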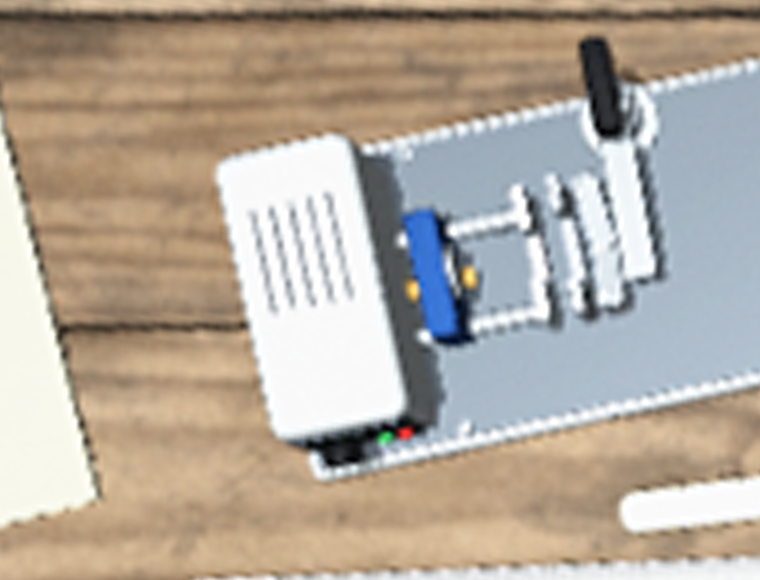

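View pics/r46.png

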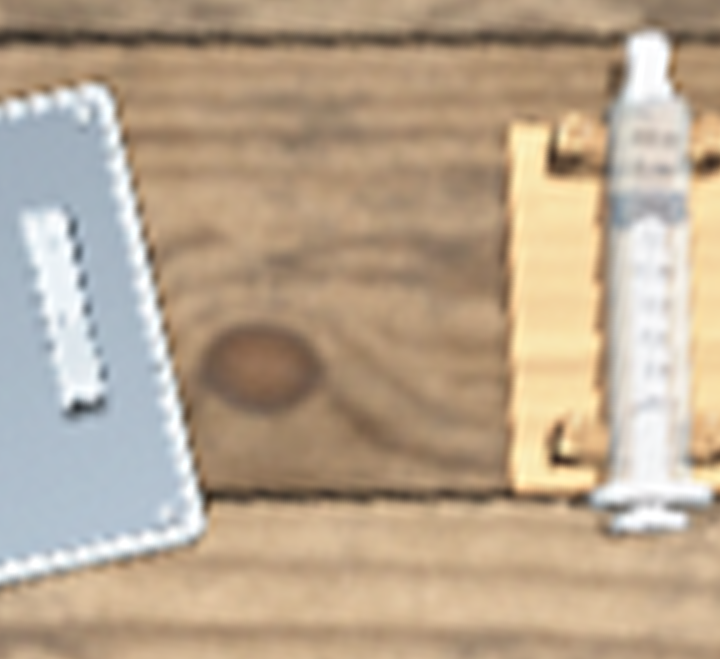

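```bash
cat > m1.py <<'E'
from h import *
from scipy.optimize import least_squares
r=load("top0.npz")
sc=3
def edge(z,p0,p1,half=.012,n=60):
    # sample saturation along normals, half-crossing
    img=cv2.cvtColor(r["frame"],cv2.COLOR_RGB2HSV)[:,:,1].astype(np.float32)
    p0=np.array(p0);p1=np.array(p1);d=(p1-p0)/np.linalg.norm(p1-p0);nr=np.array([d[1],-d[0]])
    out=[]
    for t in np.linspace(.05,.95,n):
        o=np.linspace(-half,half,97);P=(p0+t*(p1-p0))[None]+o[:,None]*nr
        uv=proj(r,np.c_[P,np.full(97,z)]).astype(np.float32)
        v=cv2.remap(img,uv[:,0].reshape(1,-1),uv[:,1].reshape(1,-1),cv2.INTER_LINEAR)[0]
        lo,hi=v[:15].mean(),v[-15:].mean()
        if abs(hi-lo)<25: continue
        s=np.sign(hi-lo);k=np.where((v-(lo+hi)/2)*s>0)[0]
        out.append(P[k[0]])
    out=np.array(out,np.float32)
    l=cv2.fitLine(out,cv2.DIST_HUBER,0,.01,.01).ravel()
    res=(out-l[2:])@np.array([l[1],-l[0]])
    return l,len(out),res.std()
X=lambda row,col:(.62-row/2000,.36-col/2000)
for nm,z,a,b in(("+x",.026,X(150,405),(.594,-.045)),("-x",.0,X(478,330),(.437,-.082)),("noz26",.026,(.594,-.056),(.447,-.086)),("noz0",.0,(.594,-.056),(.447,-.086))):
    l,n,s=edge(z,a,b); ang=np.arctan2(l[1],l[0]); print(nm,n,s.round(5),l.round(4),"ang",ang.round(4),"ang mod",((ang+np.pi/4)%(np.pi/2)-np.pi/4).round(4))
E
python3 m1.py
```

```text
+x 54 0.00051 [ 0.2134 -0.977   0.575   0.0576] ang -1.3558 ang mod 0.215
-x 60 0.00036 [ 0.2157 -0.9765  0.42    0.0244] ang -1.3534 ang mod 0.2174
noz26 60 0.0004 [ 0.9767  0.2148  0.5228 -0.0731] ang 0.2165 ang mod 0.2165
noz0 60 0.00041 [ 0.977   0.2131  0.5212 -0.0744] ang 0.2148 ang mod 0.2148
```

```bash
cat >> h.py <<'E'
def rectd(r,z,o,yaw,x0,x1,y0,y1,s):
    # doser-frame: up=+x, left=+y (mm)
    e=np.array([np.cos(yaw),np.sin(yaw)]);n=np.array([-e[1],e[0]])
    c=[np.r_[np.array(o)+(a*e+b*n)/1000,z] for a,b in((x1,y1),(x1,y0),(x0,y0),(x0,y1))]
    W=int((y1-y0)*s);H=int((x1-x0)*s)
    M=cv2.getPerspectiveTransform(proj(r,np.array(c)).astype(np.float32),np.array([[0,0],[W,0],[W,H],[0,H]],np.float32))
    im=cv2.warpPerspective(np.ascontiguousarray(r["frame"][:,:,::-1]),M,(W,H),flags=cv2.INTER_CUBIC)
    for k in range(int(np.ceil(y0/10)*10),int(y1),10): 
        u=int((y1-k)*s);cv2.line(im,(u,0),(u,12 if k%50 else 30),(0,0,255),1)
    for k in range(int(np.ceil(x0/10)*10),int(x1),10):
        v=int((x1-k)*s);cv2.line(im,(0,v),(12 if k%50 else 30,v),(0,0,255),1)
    return im
E
python3 - <<'E'
from h import *
r=load("top0.npz");yaw=.216
e=np.array([np.cos(yaw),np.sin(yaw)]);n=np.array([-e[1],e[0]])
o=.4948*e-.0829*n;print(o)
cv2.imwrite("pics/d67.png",rectd(r,.067,o,yaw,-60,90,-80,120,3.9))
cv2.imwrite("pics/d102.png",rectd(r,.102,o,yaw,-60,90,30,220,3.9))
E
```

```text
[0.5010696  0.02507405]
```

View pics/d67.png

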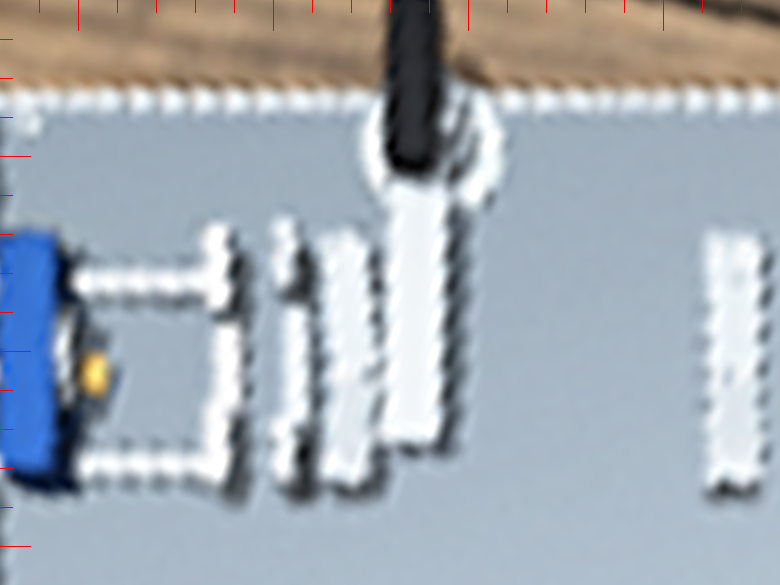

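View pics/d102.png

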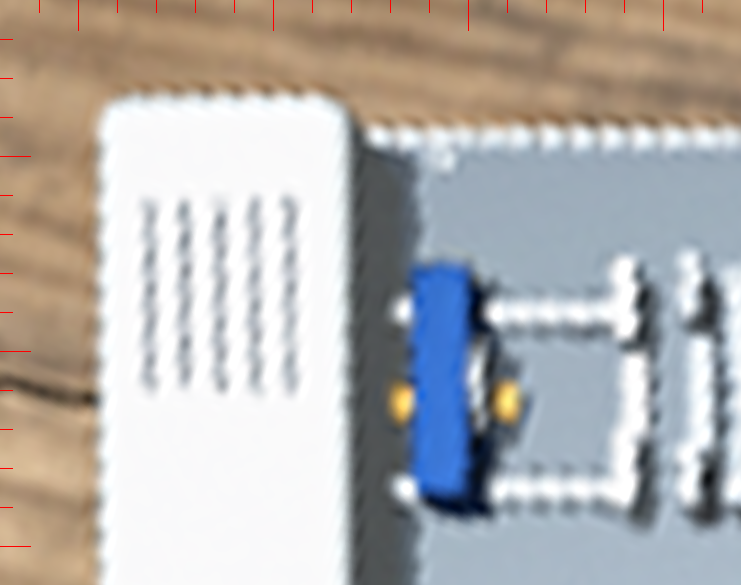

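Run:
```python
from h import *
r=load("top0.npz");s=load("scene0.npz");yaw=.216
e=np.array([np.cos(yaw),np.sin(yaw)]);n=np.array([-e[1],e[0]])
o=.4938*e-.0874*n;print("o",o, "handle",o+.062*e+.016*n,"seat",o-.0105*n)
cv2.imwrite("pics/c46.png",rectd(r,.046,(0,0),0,400,620,-340,-160,4)[:,:720])
h=cv2.cvtColor(r["frame"],cv2.COLOR_RGB2HSV)[170:250,340:375];print(h[40,14],h[20,12])
```

```text
o [0.50105729 0.02046429] handle [0.55818738 0.0493806 ] seat [0.5033077  0.01020828]
[ 19  41 199] [ 24  51 227]
```

View pics/c46.png

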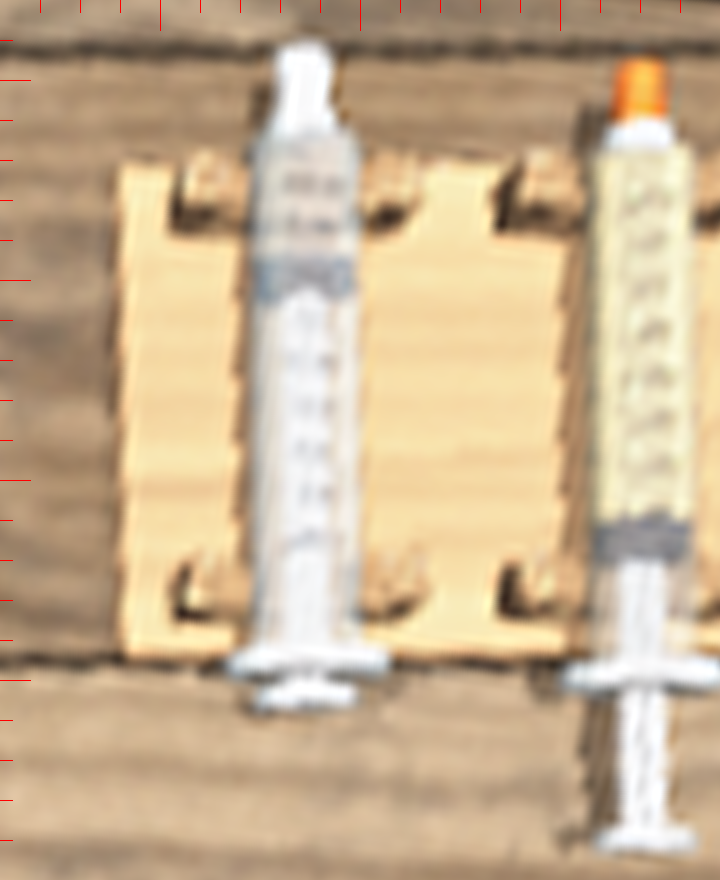

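Request:
move_arm([
  [[0.4155,0.606,0],[0,0,0.8826],0.6],
  [[0.4155,0.606,0],[0,0,0.8826],0.6],
  [[0.4155,0.606,0],[0,0,0.8826],0.6],
  [[0.4155,0.606,0],[0,0,0.8826],0.6],
  [[0.4155,0.606,0],[0,0,0.8826],0.6],
], newtons=40)

```text
clock: 0.6
tcp_pos: [0.2262, -0.4345, 0.2498]
orientation: [-0.0, 0.906, 0.422, 0.0]
wrist_force: [0.0, 0.0, 0.1]
finger_gap: 0.0683
```

Request:
move_arm([
  [[0.4155,0.606,0],[0,0,0.8826],0.6],
  [[0.4155,0.606,0],[0,0,0.8826],0.6],
  [[0.4155,0.606,0],[0,0,0.8826],0.6],
  [[0.4155,0.606,0],[0,0,0.8826],0.6],
  [[0.4155,0.606,0],[0,0,0.8826],0.6],
])

```text
clock: 1.1
tcp_pos: [0.3093, -0.3133, 0.25]
orientation: [-0.0, 0.736, 0.677, 0.0]
wrist_force: [-0.0, -0.3, -0.2]
finger_gap: 0.0682
```

Request:
move_arm([
  [[0.4155,0.606,0],[0,0,0.8826],0.2],
  [[0.4155,0.606,0],[0,0,0.8826],0.2],
  [[0.4155,0.606,0],[0,0,0.8826],0.2],
  [[0.4155,0.606,0],[0,0,0.8826],0.2],
  [[0.4155,0.606,0],[0,0,0.8826],0.2],
])

```text
clock: 1.6
tcp_pos: [0.3923, -0.1922, 0.25]
orientation: [-0.0, 0.496, 0.868, 0.0]
wrist_force: [0.3, -0.1, -0.0]
finger_gap: 0.0511
```

Request:
move_arm([
  [[0.4155,0.606,0],[0,0,0.8826],0.0],
  [[0.4155,0.606,0],[0,0,0.8826],0.0],
  [[0.4155,0.606,0],[0,0,0.8826],0.0],
  [[0.4155,0.606,0],[0,0,0.8826],0.0],
  [[0.4155,0.606,0],[0,0,0.8826],0.0],
])

```text
clock: 2.1
tcp_pos: [0.4754, -0.071, 0.25]
orientation: [-0.0, 0.209, 0.978, 0.0]
wrist_force: [-0.4, -1.0, 0.5]
finger_gap: 0.0424
```

Request:
move_arm([
  [[0.4155,0.606,-0.3],[0,0,0.8826],0.0],
  [[0.4155,0.606,-0.3],[0,0,0.8826],0.0],
  [[0.4155,0.606,-0.3],[0,0,0.8826],0.0],
  [[0.4155,0.606,-0.3],[0,0,0.8826],0.0],
  [[0.4155,0.606,-0.3],[0,0,0.8826],0.0],
])

```text
clock: 2.6
tcp_pos: [0.5584, 0.0501, 0.1894]
orientation: [-0.0, -0.097, 0.995, 0.0]
wrist_force: [1.1, -0.1, 0.4]
finger_gap: 0.0429
```

```bash
cat > cap.py <<'E'
import sys
from workcell import env,eyes
from h import *
k=sys.argv[1]
st=env.get_state();q=st["orientation"];print(st["clock"].__round__(2),st["tcp_pos"].round(4),"jawyaw",np.arctan2(2*(q[1]*q[2]+q[0]*q[3]),q[0]**2*0+1-2*(q[1]**2+q[3]**2)) if 0 else None)
from scipy.spatial.transform import Rotation as R
y=R.from_quat(np.r_[q[1:],q[0]]).as_matrix();print("tool y yaw",np.arctan2(y[1,1],y[0,1]).round(4),"zaxis",y[:,2].round(3),"F",st["wrist_force"].round(2),"gap",round(st["finger_gap"],4),"j6",st["joint_pos"][5].round(3))
for n in("scene","top"):
    r=eyes.read_camera(n);np.savez(f"{n}{k}.npz",**r)
    p=proj(r,[st["tcp_pos"]])[0];print(n,"tcp px",p.round(1))
    w,hh=(int(sys.argv[2]),)*2 if len(sys.argv)>2 else (120,120)
    u,v=int(p[0]),int(p[1]);c=r["frame"][max(0,v-w//2):v+w//2,max(0,u-w//2):u+w//2,::-1]
    cv2.imwrite(f"pics/{n}{k}.png",cv2.resize(c,None,fx=590/w,fy=590/w,interpolation=cv2.INTER_CUBIC));print("crop origin",max(0,u-w//2),max(0,v-w//2),"scale",590/w)
E
python3 cap.py 1
```

```text
2.6 [0.5584 0.0501 0.1894] jawyaw None
tool y yaw 1.766 zaxis [-0.001  0.    -1.   ] F [ 1.06 -0.13  0.36] gap 0.0429 j6 -0.249
scene tcp px [255.2 153.5]
crop origin 195 93 scale 4.916666666666667
top tcp px [202.7 189.9]
crop origin 142 129 scale 4.916666666666667
```

View pics/scene1.png

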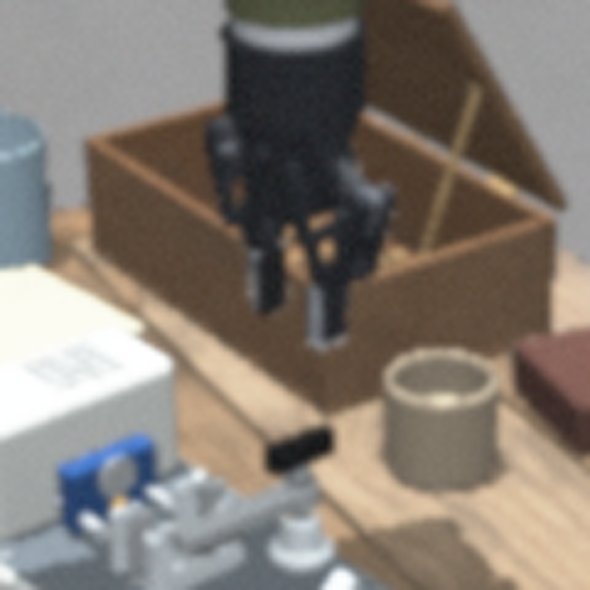

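View pics/top1.png

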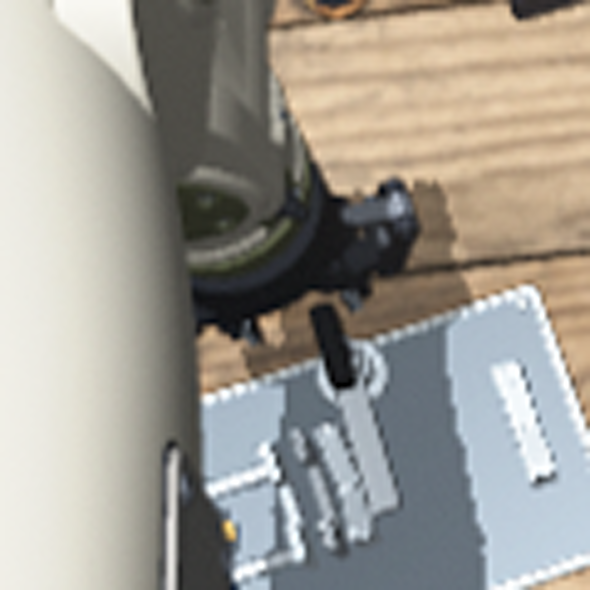

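Request:
move_arm([
  [[0,0,-0.7],[0,0,0],0.0],
  [[0,0,-0.7],[0,0,0],0.0],
  [[0,0,-0.5],[0,0,0],0.0],
])

```text
clock: 3.0
tcp_pos: [0.557, 0.0486, 0.1127]
orientation: [-0.001, -0.094, 0.996, 0.0]
wrist_force: [-0.1, 0.5, -0.9]
finger_gap: 0.0431
```

```bash
python3 cap.py 2 80
```

```text
3.0 [0.557  0.0486 0.1127] jawyaw None
tool y yaw 1.7593 zaxis [-0.002 -0.    -1.   ] F [-0.15  0.55 -0.88] gap 0.0431 j6 -0.245
scene tcp px [255.4 178.9]
crop origin 215 138 scale 7.375
top tcp px [208.8 198.1]
crop origin 168 158 scale 7.375
```

View pics/scene2.png

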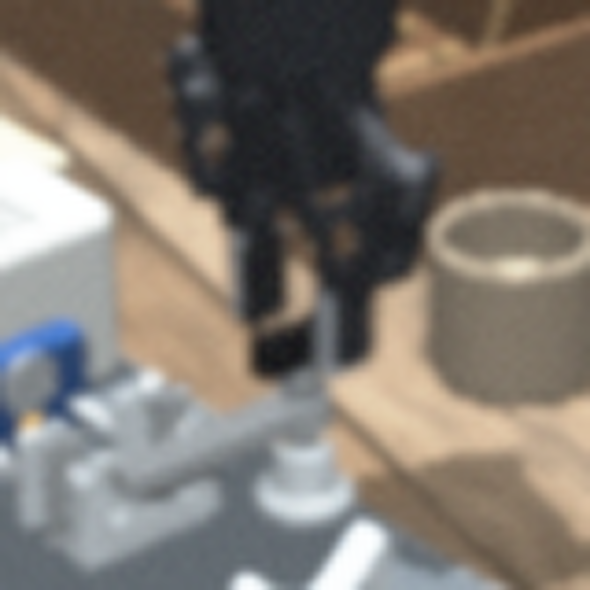

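Request:
move_arm([
  [[0.02,0.02,-0.2],[0,0,0],0.0],
  [[0,0,-0.2],[0,0,0],0.0],
  [[0,0,0],[0,0,0],-0.6],
  [[0,0,0],[0,0,0],-0.8],
  [[0,0,0],[0,0,0],-1],
])

```text
clock: 3.6
tcp_pos: [0.5591, 0.0504, 0.0989]
orientation: [0.0, -0.095, 0.995, 0.001]
wrist_force: [-1.6, 3.6, 0.3]
finger_gap: 0.0137
```

Request:
move_arm([
  [[0,0,0],[0,0,0],-1],
  [[0,0,0],[0,0,0],-1],
])

```text
clock: 3.8
tcp_pos: [0.5591, 0.0504, 0.0989]
orientation: [0.0, -0.095, 0.995, 0.001]
wrist_force: [-2.0, 3.7, 3.5]
finger_gap: 0.0136
```

```bash
python3 cap.py 3 80
```

```text
3.8 [0.5591 0.0504 0.0989] jawyaw None
tool y yaw 1.7614 zaxis [ 0.001  0.001 -1.   ] F [-2.01  3.71  3.53] gap 0.0136 j6 -0.244
scene tcp px [255.8 182.8]
crop origin 215 142 scale 7.375
top tcp px [208.9 198.6]
crop origin 168 158 scale 7.375
```

View pics/scene3.png

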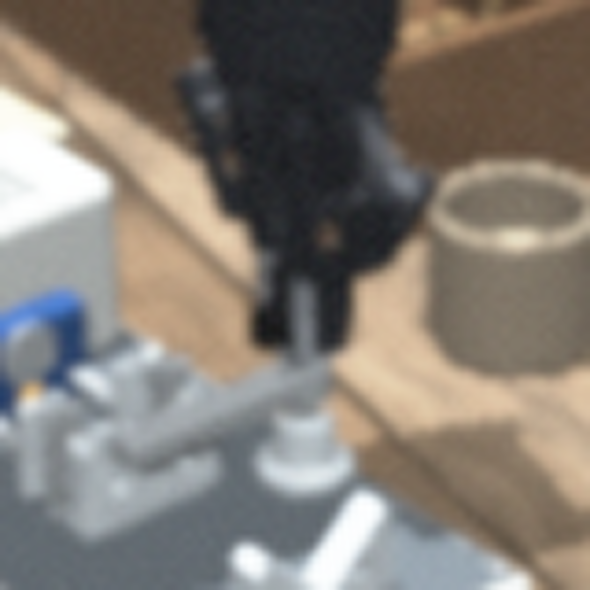

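Request:
move_arm([
  [[0,0,0.15],[0,0,0],-1],
  [[0,0,0.2],[0,0,0],-1],
  [[0,0,0.2],[0,0,0],-1],
  [[0,0,0.2],[0,0,0],-1],
  [[0,0,0],[0,0,0],-1],
], newtons=60)

```text
clock: 4.4
tcp_pos: [0.5589, 0.0503, 0.1275]
orientation: [-0.0, -0.095, 0.995, 0.001]
wrist_force: [4.1, 5.6, -11.1]
finger_gap: 0.0125
```

Request:
move_arm([
  [[0,0,0],[0,0,-0.6],-1],
  [[0,0,0],[0,0,-0.9],-1],
  [[0,0,0],[0,0,-0.9],-1],
  [[0,0,0],[0,0,-0.9],-1],
  [[0,0,0],[0,0,-0.9],-1],
])

```text
clock: 4.9
tcp_pos: [0.5588, 0.05, 0.1264]
orientation: [-0.001, 0.199, 0.98, 0.0]
wrist_force: [3.6, 3.5, -10.0]
finger_gap: 0.0128
```

Request:
move_arm([
  [[0,0,0],[0,0,-0.95],-1],
  [[0,0,0],[0,0,-0.95],-1],
  [[0,0,0],[0,0,-0.95],-1],
  [[0,0,0],[0,0,-0.95],-1],
  [[0,0,0],[0,0,-0.95],-1],
])

```text
clock: 5.4
tcp_pos: [0.5585, 0.0497, 0.1263]
orientation: [-0.001, 0.508, 0.862, -0.001]
wrist_force: [2.3, 3.6, -11.2]
finger_gap: 0.0127
```

Request:
move_arm([
  [[0,0,0],[0,0,-0.5],-1],
  [[0,0,0],[0,0,0],-1],
  [[0,0,-0.2],[0,0,0],-1],
  [[0,0,-0.25],[0,0,0],-1],
  [[0,0,-0.2],[0,0,0],-1],
])

```text
clock: 5.9
tcp_pos: [0.5585, 0.0497, 0.1009]
orientation: [-0.0, 0.535, 0.845, -0.0]
wrist_force: [0.5, 3.0, -8.7]
finger_gap: 0.013
```

```bash
python3 cap.py 4 100
```

```text
5.9 [0.5585 0.0497 0.1009] jawyaw None
tool y yaw 0.4421 zaxis [-0.001 -0.    -1.   ] F [ 0.47  3.   -8.73] gap 0.013 j6 1.074
scene tcp px [255.7 182.3]
crop origin 205 132 scale 5.9
top tcp px [209.1 198.6]
crop origin 159 148 scale 5.9
```

View pics/scene4.png

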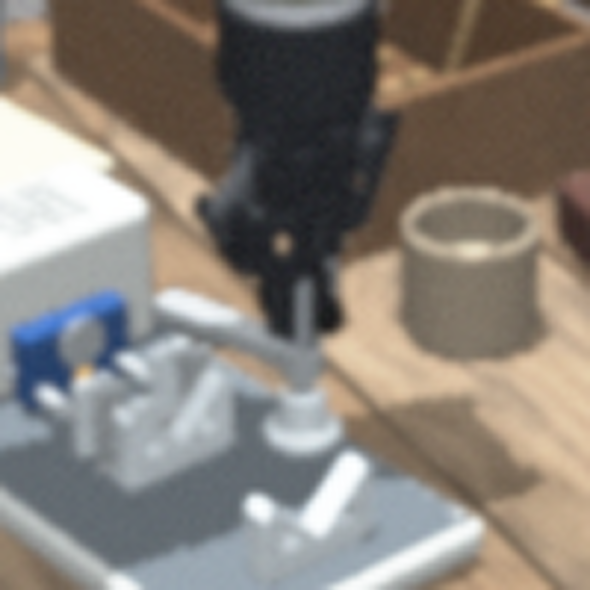

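Request:
move_arm([
  [[0,0,-0.08],[0,0,0],-1],
  [[0,0,0],[0,0,0],-0.3],
  [[0,0,0],[0,0,0],0.0],
  [[0,0,0],[0,0,0],0.0],
  [[0,0,0.2],[0,0,0],0.0],
])

```text
clock: 6.5
tcp_pos: [0.5589, 0.0495, 0.1074]
orientation: [0.0, 0.535, 0.845, -0.0]
wrist_force: [-0.2, -0.0, -0.4]
finger_gap: 0.0428
```

Request:
move_arm([
  [[0,0,0.8],[0,0,0],0.0],
  [[0,0,1],[0,0,0],0.0],
])

```text
clock: 6.7
tcp_pos: [0.5578, 0.0497, 0.1793]
orientation: [-0.001, 0.535, 0.845, -0.001]
wrist_force: [0.3, -0.8, -0.3]
finger_gap: 0.0428
```

```bash
python3 cap.py 5 100
```

```text
6.7 [0.5578 0.0497 0.1793] jawyaw None
tool y yaw 0.4412 zaxis [-0.003 -0.    -1.   ] F [ 0.34 -0.85 -0.26] gap 0.0428 j6 1.075
scene tcp px [255.1 157. ]
crop origin 205 106 scale 5.9
top tcp px [203.7 191.2]
crop origin 153 141 scale 5.9
```

View pics/scene5.png

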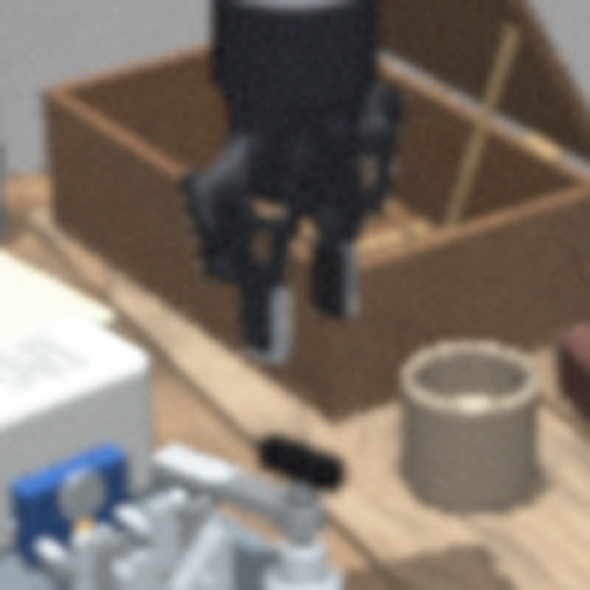

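Request:
move_arm([
  [[-0.058,-0.925,0],[0,0,0.813],0.4],
  [[-0.058,-0.925,0],[0,0,0.813],0.4],
  [[-0.058,-0.925,0],[0,0,0.813],0.4],
  [[-0.058,-0.925,0],[0,0,0.813],0.4],
  [[-0.058,-0.925,0],[0,0,0.813],0.4],
])

```text
clock: 7.3
tcp_pos: [0.5473, -0.1368, 0.1798]
orientation: [0.001, 0.275, 0.961, -0.0]
wrist_force: [1.0, -0.4, -0.1]
finger_gap: 0.0596
```

Request:
move_arm([
  [[-0.058,-0.925,0],[0,0,0.813],0.4],
  [[-0.058,-0.925,0],[0,0,0.813],0.4],
  [[-0.058,-0.925,0],[0,0,0.813],0.4],
  [[-0.058,-0.925,-0.5],[0,0,0.813],0.4],
  [[-0.058,-0.925,-0.5],[0,0,0.813],0.4],
])

```text
clock: 7.8
tcp_pos: [0.5362, -0.3225, 0.1401]
orientation: [0.001, -0.005, 1.0, -0.001]
wrist_force: [0.0, -0.7, -0.1]
finger_gap: 0.0595
```

```bash
python3 cap.py 6 120
```

```text
7.8 [ 0.5362 -0.3225  0.1401] jawyaw None
tool y yaw 1.5811 zaxis [ 0.003 -0.002 -1.   ] F [ 0.04 -0.68 -0.11] gap 0.0595 j6 -0.68
scene tcp px [325.6 245. ]
crop origin 265 185 scale 4.916666666666667
top tcp px [359.2 184.7]
crop origin 299 124 scale 4.916666666666667
```

View pics/scene6.png

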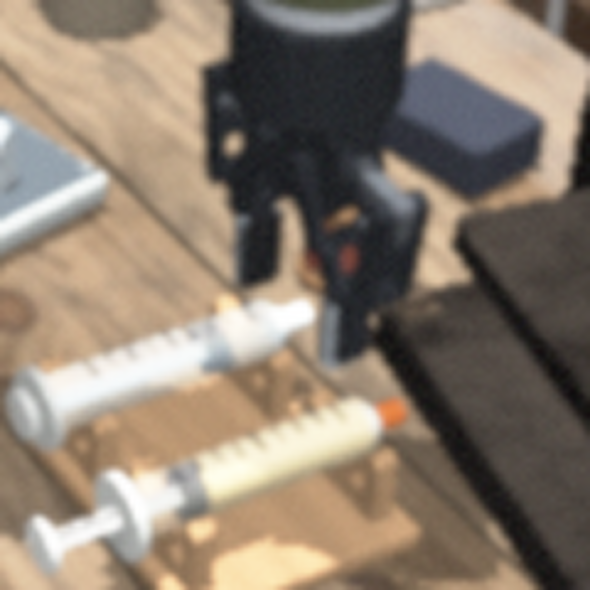

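View pics/top6.png

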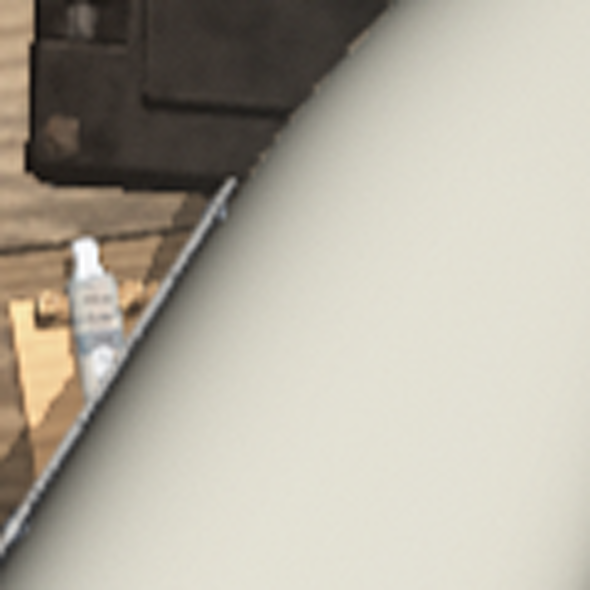

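Run:
```python
from h import *
r=load("top0.npz");s=load("scene0.npz")
def cen(i):
    h=cv2.cvtColor(i,cv2.COLOR_RGB2HSV);m=((h[:,:,0]>4)&(h[:,:,0]<17)&(h[:,:,1]>150)&(h[:,:,2]>180)).astype(np.uint8);m[:140]=0;m[320:]=0
    n,l,st,ce=cv2.connectedComponentsWithStats(m);k=[i for i in range(1,n) if st[i,0]>320];print([(ce[i].round(1).tolist(),st[i,4]) for i in k]);j=max(k,key=lambda i:st[i,4]);return ce[j]
a,b=cen(r["frame"]),cen(s["frame"])
p=tri((r,s),(a,b));print(p, proj(r,p)-a,proj(s,p)-b,"ray46 top",ray(r,a,.046),"scene",ray(s,b,.046))
c=(tuple(np.array([122,515])/4.9167+[265,185]));print("flange scene",ray(s,c,.046))
c=(tuple(np.array([45,545])/4.9167+[265,185]));print("plunger end scene",ray(s,c,.046))
```

```text
[([345.4, 172.1], np.int32(8)), ([348.6, 172.0], np.int32(5))]
[([345.1, 269.3], np.int32(7))]
[ 0.60087074 -0.31767095  0.04215459] [[ 0.11735062 -0.44165111]] [[-0.28614097  0.09916987]] ray46 top [ 0.59859358 -0.3162508   0.046     ] scene [ 0.59867412 -0.32131812  0.046     ]
flange scene [ 0.45000438 -0.32003761  0.046     ]
plunger end scene [ 0.41006302 -0.32055844  0.046     ]
```

Request:
move_arm([
  [[0,0,-0.6],[0,0,0],0.4],
  [[0,0,-0.7],[0,0,0],0.4],
  [[0,0,-0.6],[0,0,0],0.4],
  [[0,0,-0.3],[0,0,0],0.4],
  [[0,0,-0.12],[0,0,0],0.4],
], newtons=25)

```text
clock: 8.4
tcp_pos: [0.5353, -0.3194, 0.0455]
orientation: [-0.001, -0.003, 1.0, 0.001]
wrist_force: [-0.5, -0.4, 0.8]
finger_gap: 0.0597
```

Request:
move_arm([
  [[0,0,0],[0,0,0],0.0],
  [[0,0,0],[0,0,0],-0.4],
  [[0,0,0],[0,0,0],-0.8],
  [[0,0,0],[0,0,0],-0.8],
])

```text
clock: 8.8
tcp_pos: [0.5366, -0.3195, 0.0479]
orientation: [0.001, -0.003, 1.0, 0.0]
wrist_force: [-0.4, 5.7, 4.4]
finger_gap: 0.027
```

```bash
python3 cap.py 7 100
```

```text
8.8 [ 0.5366 -0.3195  0.0479] jawyaw None
tool y yaw 1.5773 zaxis [ 0.002  0.001 -1.   ] F [-0.37  5.72  4.38] gap 0.027 j6 -0.673
scene tcp px [322.5 276.6]
crop origin 272 226 scale 5.9
top tcp px [350.6 193.8]
crop origin 300 143 scale 5.9
```

View pics/scene7.png

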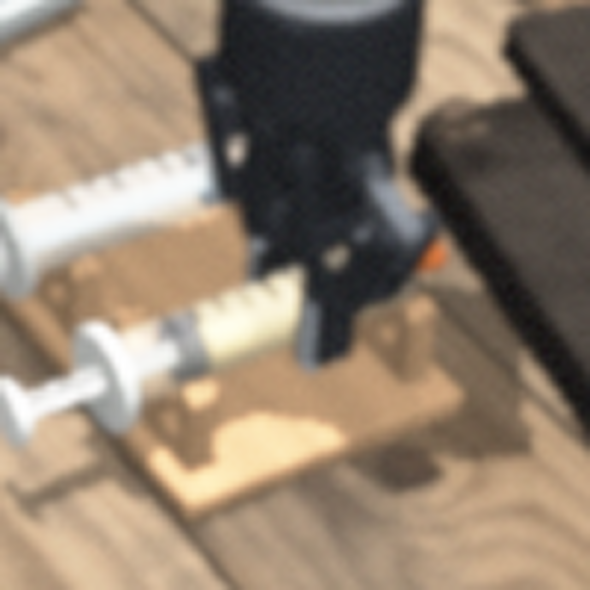

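Request:
move_arm([
  [[0,0,0.3],[0,0,0],-0.8],
  [[0,0,0.6],[0,0,0],-0.8],
  [[0,0,0.8],[0,0,0],-0.8],
  [[0,0,0.8],[0,0,0],-0.8],
  [[0,0,0.5],[0,0,0],-0.8],
])

```text
clock: 9.4
tcp_pos: [0.5367, -0.3216, 0.1704]
orientation: [0.002, -0.003, 1.0, -0.002]
wrist_force: [1.0, -0.1, -1.1]
finger_gap: 0.027
```

```bash
python3 cap.py 8 140
```

```text
9.4 [ 0.5367 -0.3216  0.1704] jawyaw None
tool y yaw 1.5761 zaxis [ 0.003 -0.004 -1.   ] F [ 0.98 -0.11 -1.14] gap 0.027 j6 -0.673
scene tcp px [326.4 233.4]
crop origin 256 163 scale 4.214285714285714
top tcp px [361.5 181.2]
crop origin 291 111 scale 4.214285714285714
```

View pics/scene8.png

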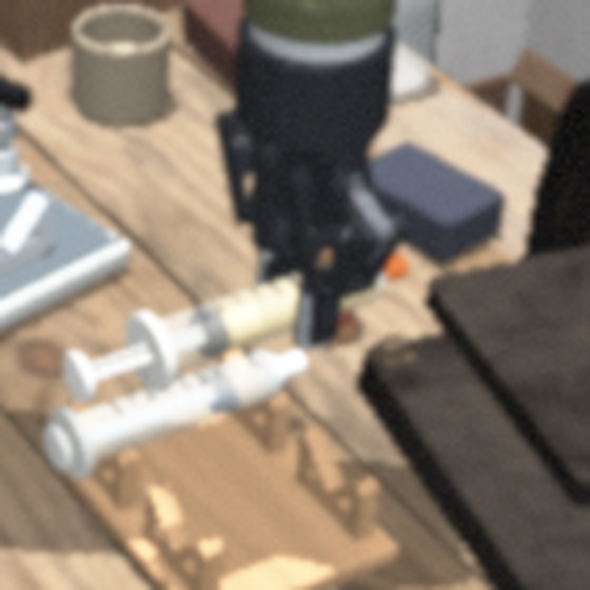

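Request:
move_arm([
  [[-0.066,0.72,0],[0,0,-0.886],-0.8],
  [[-0.066,0.72,0],[0,0,-0.886],-0.8],
  [[-0.066,0.72,0],[0,0,-0.886],-0.8],
  [[-0.066,0.72,0],[0,0,-0.886],-0.8],
  [[-0.066,0.72,0],[0,0,-0.886],-0.8],
])

```text
clock: 10.0
tcp_pos: [0.5218, -0.1753, 0.1653]
orientation: [-0.001, 0.304, 0.953, -0.0]
wrist_force: [-0.6, 0.2, -1.0]
finger_gap: 0.0273
```

Request:
move_arm([
  [[-0.066,0.72,0],[0,0,-0.886],-0.8],
  [[-0.066,0.72,0],[0,0,-0.886],-0.8],
  [[-0.066,0.72,0],[0,0,-0.886],-0.8],
  [[-0.066,0.72,0],[0,0,-0.886],-0.8],
  [[-0.066,0.72,0],[0,0,-0.886],-0.8],
])

```text
clock: 10.5
tcp_pos: [0.5086, -0.0314, 0.1654]
orientation: [-0.0, 0.58, 0.815, -0.0]
wrist_force: [-0.9, -0.4, -1.4]
finger_gap: 0.0273
```

Request:
move_arm([
  [[-0.066,0.72,0],[0,0,-0.886],-0.8],
  [[0,0,0],[0,0,0],-0.8],
])

```text
clock: 10.7
tcp_pos: [0.5053, -0.0008, 0.1654]
orientation: [-0.001, 0.626, 0.78, -0.0]
wrist_force: [0.1, -0.4, -2.2]
finger_gap: 0.0268
```

```bash
python3 cap.py 9 140
```

```text
10.7 [ 0.5053 -0.0008  0.1654] jawyaw None
tool y yaw 0.2172 zaxis [-0.002  0.001 -1.   ] F [ 0.09 -0.44 -2.23] gap 0.0268 j6 1.193
scene tcp px [246.2 174.3]
crop origin 176 104 scale 4.214285714285714
top tcp px [228.3 211.6]
crop origin 158 141 scale 4.214285714285714
```

View pics/scene9.png

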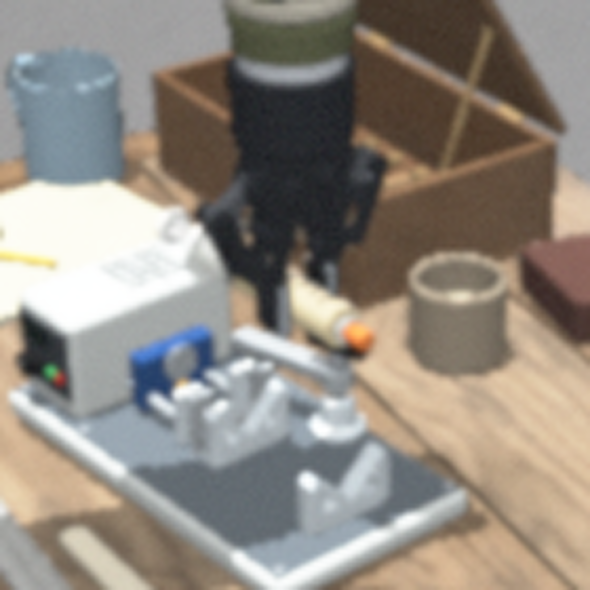

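View pics/top9.png

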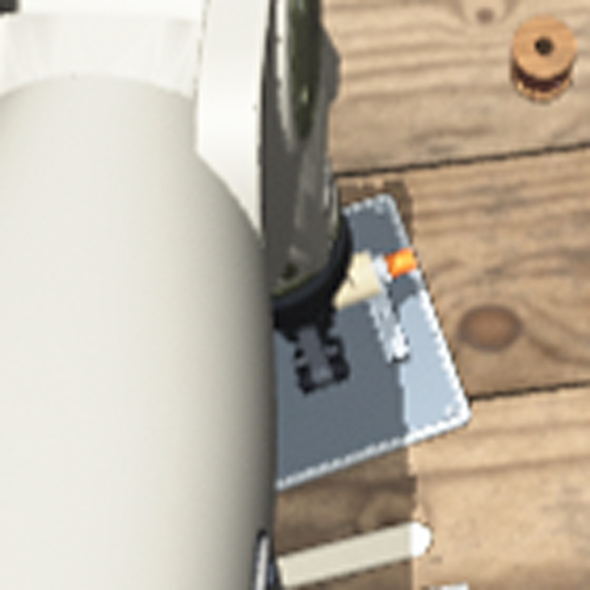

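```bash
cat >> h.py <<'E'
def capc(i,box=None):
    h=cv2.cvtColor(i,cv2.COLOR_RGB2HSV);m=((h[:,:,0]>4)&(h[:,:,0]<17)&(h[:,:,1]>140)&(h[:,:,2]>120)).astype(np.uint8)
    b=np.zeros_like(m);x0,y0,x1,y1=box;b[y0:y1,x0:x1]=m[y0:y1,x0:x1]
    n,l,st,ce=cv2.connectedComponentsWithStats(b);j=1+np.argmax(st[1:,4]);return ce[j],st[j]
E
python3 - <<'E'
from h import *
r=load("top9.npz");s=load("scene9.npz")
a=capc(r["frame"],(230,180,280,240));b=capc(s["frame"],(250,170,275,195));print(a,b)
p=tri((r,s),(a[0],b[0]));print(p,proj(r,p)-a[0],proj(s,p)-b[0])
y=.216;e=np.array([np.cos(y),np.sin(y)]);n=np.array([-e[1],e[0]]);t=np.array([.5053,-.0008])
print("from tcp, doser axes",(p[:2]-t)@e,(p[:2]-t)@n,"tcp doser",t@e-.4942,t@n+.0868)
E
```

```text
(array([251.75, 203.25]), array([249, 200,   7,   7,  20], dtype=int32)) (array([260.73684211, 184.21052632]), array([258, 182,   6,   5,  19], dtype=int32))
[ 0.51830357 -0.05709758  0.1613812 ] [[-0.06582751  0.28097082]] [[ 0.14905298 -0.03678136]]
from tcp, doser axes 0.0006354614960598974 -0.0577763500899559 tcp doser -0.000813338716177614 -0.022279477754537813
```

Run:
```python
from h import *
s=load("scene8.npz");b=capc(s["frame"],(340,215,360,240));print(b)
p=ray(s,b[0],.1704-.002);print(p,p-[.5367,-.3216,.1704])
s=load("scene9.npz");b=capc(s["frame"],(250,170,275,195));p=ray(s,b[0],.1654-.002);print(p)
s=load("scene0.npz");b=capc(s["frame"],(335,260,360,280));print(b,ray(s,b[0],.046))
r=load("top9.npz");print(ray(r,capc(r["frame"],(230,180,280,240))[0],.1634))
```

```text
(array([349.36842105, 225.78947368]), array([347, 224,   5,   5,  19], dtype=int32))
[ 0.59873079 -0.31971851  0.1684    ] [ 0.06203079  0.00188149 -0.002     ]
[ 0.51628956 -0.06012473  0.1634    ]
(array([345.15384615, 268.84615385]), array([344, 266,   4,   6,  13], dtype=int32)) [ 0.59963105 -0.32003115  0.046     ]
[ 0.51849717 -0.05738536  0.1634    ]
```

Request:
move_arm([
  [[0.042,-0.098,0],[0,0,0],-0.8],
  [[0,0,-0.5],[0,0,0],-0.8],
  [[0,0,-0.6],[0,0,0],-0.8],
  [[0,0,-0.5],[0,0,0],-0.8],
  [[0,0,0],[0,0,0],-0.8],
])

```text
clock: 11.3
tcp_pos: [0.5064, -0.0084, 0.0996]
orientation: [-0.002, 0.627, 0.779, -0.001]
wrist_force: [0.5, 0.0, -1.1]
finger_gap: 0.0272
```

```bash
python3 cap.py 10 90
```

```text
11.3 [ 0.5064 -0.0084  0.0996] jawyaw None
tool y yaw 0.2142 zaxis [-0.005  0.001 -1.   ] F [ 0.48  0.01 -1.09] gap 0.0272 j6 1.181
scene tcp px [248.4 197.3]
crop origin 203 152 scale 6.555555555555555
top tcp px [234.3 215.9]
crop origin 189 170 scale 6.555555555555555
```

View pics/scene10.png

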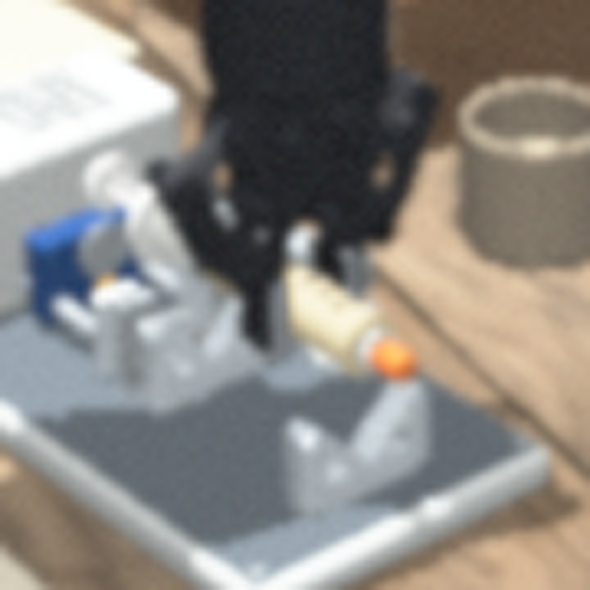

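View pics/top10.png

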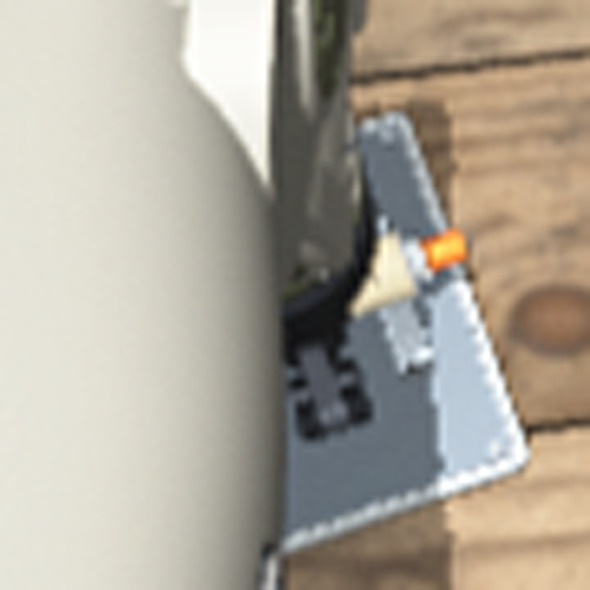

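```bash
cat > capm.py <<'E'
import sys
from h import *
k=sys.argv[1];z=float(sys.argv[2])
r=load(f"top{k}.npz");s=load(f"scene{k}.npz")
a=capc(r["frame"],(240,190,280,225));b=capc(s["frame"],(250,180,280,225))
y=.216;e=np.array([np.cos(y),np.sin(y)]);n=np.array([-e[1],e[0]])
f=lambda p:((p[:2]@e-.4942)*1000).round(1).tolist(),((p[:2]@n+.0868)*1000).round(1).tolist(),(p[2]*1000).round(1)
for nm,p in(("tri",tri((r,s),(a[0],b[0]))),("top",ray(r,a[0],z)),("scene",ray(s,b[0],z))):
    print(nm,((p[:2]@e-.4942)*1000).round(1),((p[:2]@n+.0868)*1000).round(1),(p[2]*1000).round(1))
E
python3 capm.py 9 .1634;python3 capm.py 10 .0976; python3 -c "
from workcell import env;print(env.get_state()['tcp_pos'],env.get_state()['qvel'])"
```

```text
[ 0.50842315 -0.00839441  0.10227758] [ 0.00726191 -0.01866792  0.02643123  0.00182545  0.00230252  0.00332106]Traceback (most recent call last):
  File "capm.py", line 7, in <module>
    f=lambda p:((p[:2]@e-.4942)*1000).round(1).tolist(),((p[:2]@n+.0868)*1000).round(1).tolist(),(p[2]*1000).round(1)
                                                          ^
NameError: name 'p' is not defined. Did you mean: 'np'?
Traceback (most recent call last):
  File "capm.py", line 7, in <module>
    f=lambda p:((p[:2]@e-.4942)*1000).round(1).tolist(),((p[:2]@n+.0868)*1000).round(1).tolist(),(p[2]*1000).round(1)
                                                          ^
NameError: name 'p' is not defined. Did you mean: 'np'?
```

Request:
move_arm([
  [[0,0,0],[0,0,0],-0.8],
  [[0,0,0],[0,0,0],-0.8],
  [[0,0,0],[0,0,0],-0.8],
])

```text
clock: 11.7
tcp_pos: [0.5091, -0.0076, 0.1033]
orientation: [0.001, 0.627, 0.779, 0.0]
wrist_force: [0.4, 1.1, -2.1]
finger_gap: 0.0272
```

```bash
sed -i '/^f=lambda/d' capm.py; python3 capm.py 9 .1634;python3 capm.py 10 .099; python3 cap.py 11 90; python3 capm.py 11 .099;  python3 -c "
from workcell import env;print(env.get_state()['tcp_pos'])"
```

```text
tri -0.2 -80.1 161.4
top -0.1 -80.4 163.4
scene -2.8 -82.6 163.4
tri -0.6 -87.5 97.3
top 0.2 -88.1 99.0
scene -2.9 -89.2 99.0
11.7 [ 0.5091 -0.0076  0.1033] jawyaw None
tool y yaw 0.2158 zaxis [ 0.002 -0.    -1.   ] F [ 0.38  1.06 -2.11] gap 0.0272 j6 1.182
scene tcp px [249.1 195.7]
crop origin 204 150 scale 6.555555555555555
top tcp px [233.6 214.6]
crop origin 188 169 scale 6.555555555555555
tri 1.3 -88.4 102.1
top 2.4 -88.8 99.0
scene 4.1 -84.6 99.0
[ 0.50880797 -0.00742437  0.10290541]
```

Run:
```python
from h import *
s=load("scene11.npz")
x0,y0,x1,y1=205,165,285,225;f=9
im=cv2.resize(np.ascontiguousarray(s["frame"][y0:y1,x0:x1,::-1]),None,fx=f,fy=f,interpolation=cv2.INTER_CUBIC)
cv2.imwrite("pics/z11.png",im)
yw=.216;e=np.array([np.cos(yw),np.sin(yw)]);n=np.array([-e[1],e[0]])
def W(x,y,z): return np.r_[(.4942+x/1000)*e+(-.0868+y/1000)*n,z/1000]
def px(x,y,z): return ((proj(s,W(x,y,z))[0]-[x0,y0]+.5)*f).round().astype(int)
for P in((-32,-71,67),(32,-71,67),(-80,-97,26),(62,16,90),(-32,30,67)):print(P,px(*P))
im2=im.copy()
for m,c in((-7,(0,0,255)),(-11,(0,255,0))):
    x=1.4
    for fy in(64.5,69.5):
        pts=np.array([px(x+21*np.cos(a),m+fy,101+21*np.sin(a)) for a in np.linspace(0,6.28,40)]);cv2.polylines(im2,[pts],1,c,1)
    pts=np.array([px(x+12*np.cos(a),m+109,101+12*np.sin(a)) for a in np.linspace(0,6.28,40)]);cv2.polylines(im2,[pts],1,c,1)
    cv2.circle(im2,tuple(px(x,m-87,101)),4,c,1)
for P in((-32,-71,67),(32,-71,67),(-80,-97,26),(-32,30,67),(32,30,67),(-32,-57,67)):cv2.circle(im2,tuple(px(*P)),3,(255,0,255),-1)
cv2.imwrite("pics/z11b.png",im2)
```

```text
(-32, -71, 67) [405 485]
(32, -71, 67) [573 405]
(-80, -97, 26) [335 707]
(62, 16, 90) [461 191]
(-32, 30, 67) [192 343]
```

View pics/z11.png

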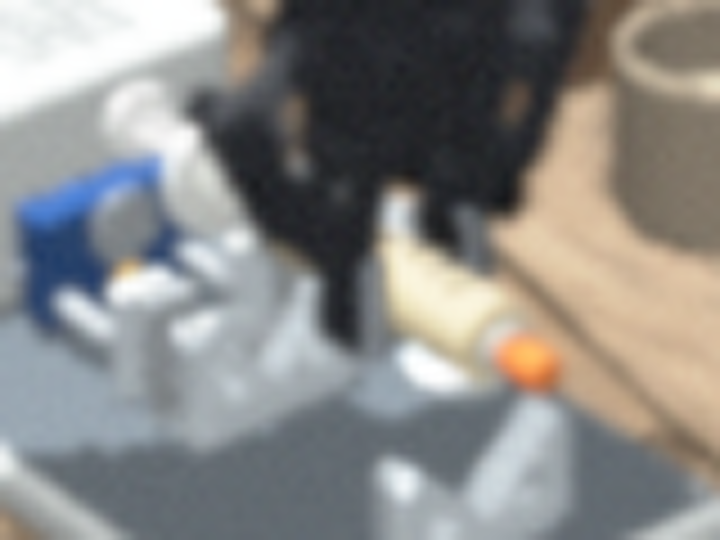

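View pics/z11b.png

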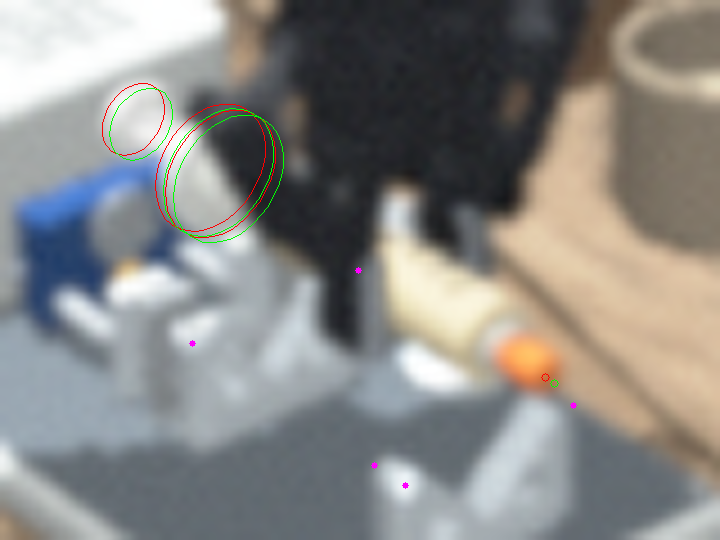

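Request:
move_arm([
  [[-0.035,-0.007,-0.05],[0,0,0],-0.8],
  [[0,0,-0.05],[0,0,0],-0.8],
  [[0,0,-0.05],[0,0,0],-0.8],
  [[0,0,-0.05],[0,0,0],-0.8],
  [[0,0,-0.05],[0,0,0],-0.8],
])

```text
clock: 12.3
tcp_pos: [0.507, -0.0076, 0.092]
orientation: [-0.0, 0.627, 0.779, -0.0]
wrist_force: [-0.7, 0.0, -1.0]
finger_gap: 0.0272
```

Request:
move_arm([
  [[0,0,-0.05],[0,0,0],-0.8],
  [[0,0,0],[0,0,0],-0.8],
  [[0,0,0],[0,0,0],-0.8],
])

```text
clock: 12.6
tcp_pos: [0.507, -0.0076, 0.0902]
orientation: [-0.0, 0.627, 0.779, -0.0]
wrist_force: [0.2, -0.2, -2.0]
finger_gap: 0.0271
```

```bash
python3 cap.py 12 80;python3 capm.py 12 .088
```

```text
12.6 [ 0.507  -0.0076  0.0902] jawyaw None
tool y yaw 0.2157 zaxis [-0.  0. -1.] F [ 0.16 -0.23 -2.03] gap 0.0271 j6 1.182
scene tcp px [248.5 200.1]
crop origin 208 160 scale 7.375
top tcp px [234.3 216.4]
crop origin 194 176 scale 7.375
tri -0.3 -86.8 87.1
top -1.5 -86.2 88.0
scene -0.5 -88.1 88.0
```

View pics/scene12.png

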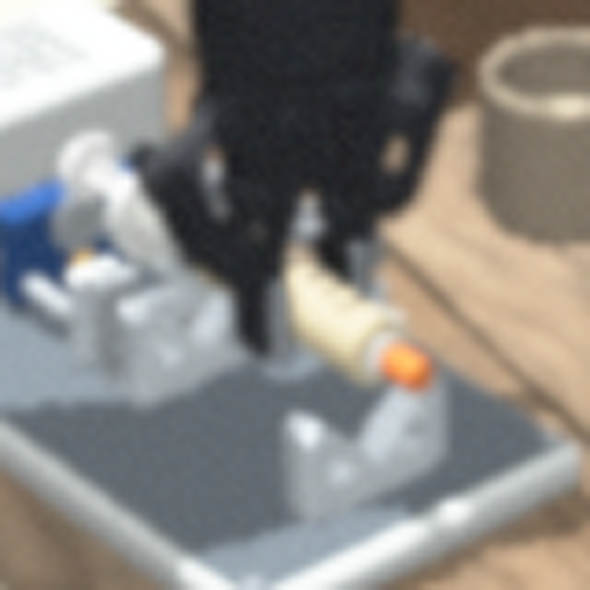

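Request:
move_arm([
  [[0.01,0,-0.1],[0,0,0],-0.8],
  [[0,0,-0.1],[0,0,0],-0.8],
  [[0,0,-0.1],[0,0,0],-0.8],
  [[0,0,-0.1],[0,0,0],-0.8],
  [[0,0,0],[0,0,0],-0.8],
])

```text
clock: 13.2
tcp_pos: [0.5068, -0.0076, 0.0735]
orientation: [-0.001, 0.627, 0.779, -0.0]
wrist_force: [-0.5, 0.3, -1.5]
finger_gap: 0.0273
```

Request:
move_arm([
  [[0,0,-0.02],[0,0,0],-0.8],
  [[0,0,-0.02],[0,0,0],-0.8],
  [[0,0,-0.02],[0,0,0],-0.8],
  [[0,0,-0.02],[0,0,0],-0.8],
  [[0,0,-0.02],[0,0,0],-0.8],
])

```text
clock: 13.7
tcp_pos: [0.5075, -0.0077, 0.0703]
orientation: [0.0, 0.627, 0.779, 0.0]
wrist_force: [0.6, -0.1, -0.9]
finger_gap: 0.0272
```

Request:
move_arm([
  [[0,0,-0.02],[0,0,0],-0.8],
  [[0,0,-0.02],[0,0,0],-0.8],
  [[0,0,-0.02],[0,0,0],-0.8],
  [[0,0,-0.02],[0,0,0],-0.8],
  [[0,0,-0.02],[0,0,0],-0.8],
])

```text
clock: 14.2
tcp_pos: [0.5074, -0.0077, 0.0662]
orientation: [0.0, 0.627, 0.779, 0.0]
wrist_force: [-0.5, 0.4, -1.5]
finger_gap: 0.0272
```

Request:
move_arm([
  [[0,0,-0.02],[0,0,0],-0.8],
  [[0,0,-0.02],[0,0,0],-0.8],
  [[0,0,-0.02],[0,0,0],-0.8],
])

```text
clock: 14.5
tcp_pos: [0.5074, -0.0077, 0.0639]
orientation: [0.0, 0.627, 0.779, 0.0]
wrist_force: [0.2, -1.0, -1.9]
finger_gap: 0.027
```

Request:
move_arm([
  [[0,0,-0.02],[0,0,0],-0.8],
  [[0,0,-0.02],[0,0,0],-0.8],
])

```text
clock: 14.7
tcp_pos: [0.5074, -0.0077, 0.0623]
orientation: [0.0, 0.627, 0.779, 0.0]
wrist_force: [-1.6, 0.2, -1.8]
finger_gap: 0.0274
```

Request:
move_arm([
  [[0,0,-0.02],[0,0,0],-0.8],
  [[0,0,-0.02],[0,0,0],-0.8],
])

```text
clock: 14.9
tcp_pos: [0.5075, -0.0077, 0.0618]
orientation: [0.0, 0.627, 0.779, 0.0]
wrist_force: [-4.6, 0.8, 14.5]
finger_gap: 0.0271
```

Request:
move_arm([
  [[-0.008,0,0.018],[0,0,0],-0.8],
  [[0,0,0],[0,0,0],-0.8],
])

```text
clock: 15.1
tcp_pos: [0.5075, -0.0077, 0.0619]
orientation: [0.0, 0.627, 0.779, 0.0]
wrist_force: [-0.1, 0.7, 3.8]
finger_gap: 0.0274
```

```bash
python3 cap.py 13 80;python3 capm.py 13 .06
```

```text
15.1 [ 0.5075 -0.0077  0.0619] jawyaw None
tool y yaw 0.2158 zaxis [ 0.001 -0.    -1.   ] F [-0.14  0.71  3.83] gap 0.0274 j6 1.182
scene tcp px [248.9 209. ]
crop origin 208 169 scale 7.375
top tcp px [235.3 218.2]
crop origin 195 178 scale 7.375
tri -3.8 -90.2 62.3
top -4.5 -89.6 60.0
scene -0.9 -87.9 60.0
```

View pics/scene13.png

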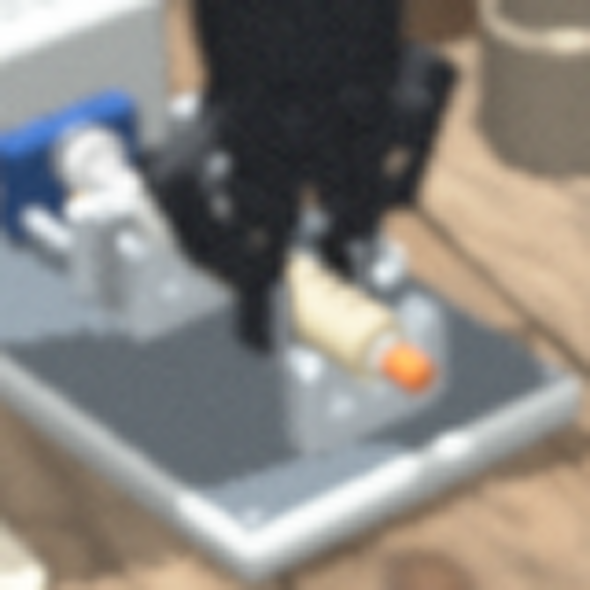

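Request:
move_arm([
  [[0.0022,-0.0098,0],[0,0,0],-0.8],
  [[0.0022,-0.0098,0],[0,0,0],-0.8],
  [[0.0022,-0.0098,0],[0,0,0],-0.8],
])

```text
clock: 15.5
tcp_pos: [0.5075, -0.0078, 0.0618]
orientation: [-0.001, 0.627, 0.779, 0.001]
wrist_force: [-1.8, 5.4, 6.8]
finger_gap: 0.0272
```

Request:
move_arm([
  [[0.0022,-0.0098,0],[0,0,0],-0.8],
  [[0.0022,-0.0098,0],[0,0,0],-0.8],
])

```text
clock: 15.7
tcp_pos: [0.5076, -0.0081, 0.0618]
orientation: [-0.001, 0.626, 0.779, 0.002]
wrist_force: [-1.2, 6.0, 7.1]
finger_gap: 0.027
```

Request:
move_arm([
  [[0.0022,-0.0098,0],[0,0,0],-0.8],
])

```text
clock: 15.8
tcp_pos: [0.5076, -0.0084, 0.0618]
orientation: [-0.001, 0.626, 0.779, 0.002]
wrist_force: [-2.0, 6.9, 6.7]
finger_gap: 0.0272
```

Request:
move_arm([
  [[0,0,0.008],[0,0,0],-0.8],
  [[0,0,0],[0,0,0],-0.8],
])

```text
clock: 16.0
tcp_pos: [0.5077, -0.0088, 0.0619]
orientation: [-0.001, 0.627, 0.779, 0.001]
wrist_force: [-1.1, 5.6, 4.7]
finger_gap: 0.0272
```

```bash
cat > f.py <<'E'
from workcell import env
import numpy as np
s=env.get_state();y=.216;e=np.array([np.cos(y),np.sin(y)]);n=np.array([-e[1],e[0]])
t=s["tcp_pos"];f=s["wrist_force"]
print("tcp doser mm",((t[:2]@e-.4942)*1000).round(2),((t[:2]@n+.0868)*1000).round(2),(t[2]*1000).round(2),"F x,y,z",(f[:2]@e).round(2),(f[:2]@n).round(2),f[2].round(2),"gap",round(s["finger_gap"],4),"M",s["ft_torque"].round(2),"t",s["clock"])
E
python3 f.py
```

```text
tcp doser mm -0.18 -30.63 61.88 F x,y,z 0.12 5.71 4.67 gap 0.0272 M [1.13 0.07 0.  ] t 16.0
```

Request:
move_arm([
  [[0,0,0.008],[0,0,0],-0.8],
  [[0,0,0],[0,0,0],-0.8],
])

```text
clock: 16.2
tcp_pos: [0.5077, -0.0088, 0.0619]
orientation: [-0.001, 0.627, 0.779, 0.001]
wrist_force: [0.4, 4.5, 2.2]
finger_gap: 0.027
```

```bash
python3 f.py
```

```text
tcp doser mm -0.17 -30.62 61.92 F x,y,z 1.33 4.3 2.16 gap 0.027 M [ 1.05 -0.09  0.01] t 16.2
```

Request:
move_arm([
  [[0.0022,-0.0098,0],[0,0,0],-0.8],
  [[0,0,0],[0,0,0],-0.8],
])

```text
clock: 16.4
tcp_pos: [0.5077, -0.0088, 0.0619]
orientation: [-0.001, 0.626, 0.779, 0.001]
wrist_force: [0.5, 6.7, 1.9]
finger_gap: 0.0272
```

```bash
python3 f.py
```

```text
tcp doser mm -0.17 -30.66 61.91 F x,y,z 1.91 6.44 1.89 gap 0.0272 M [ 1.27 -0.09  0.  ] t 16.4
```

```bash
python3 cap.py 14 80;python3 capm.py 14 .06
python3 - <<'E'
from h import *
s=load("scene14.npz")
x0,y0,x1,y1=205,175,285,235;f=9
im=cv2.resize(np.ascontiguousarray(s["frame"][y0:y1,x0:x1,::-1]),None,fx=f,fy=f,interpolation=cv2.INTER_CUBIC)
cv2.imwrite("pics/z14.png",im)
yw=.216;e=np.array([np.cos(yw),np.sin(yw)]);n=np.array([-e[1],e[0]])
def W(x,y,z): return np.r_[(.4942+x/1000)*e+(-.0868+y/1000)*n,z/1000]
def px(x,y,z): return ((proj(s,W(x,y,z))[0]-[x0,y0]+.5)*f).round().astype(int)
im2=im
for m,c in((-7,(0,0,255)),(-10.5,(0,255,0))):
    for fy,rr in((109,12),(64.5,21),(-87,5)):
        pts=np.array([px(rr*np.cos(a),m+fy,60+rr*np.sin(a)) for a in np.linspace(0,6.28,40)]);cv2.polylines(im2,[pts],1,c,1)
for P in((-32,-71,67),(32,-71,67),(-80,-97,26),(-32,30,67),(32,30,67),(-32,-57,67)):cv2.circle(im2,tuple(px(*P)),3,(255,0,255),-1)
cv2.imwrite("pics/z14b.png",im2)
E
```

```text
16.4 [ 0.5077 -0.0088  0.0619] jawyaw None
tool y yaw 0.2167 zaxis [ 0.     0.004 -1.   ] F [0.48 6.7  1.89] gap 0.0272 j6 1.176
scene tcp px [249.2 209.2]
crop origin 209 169 scale 7.375
top tcp px [235.8 218.1]
crop origin 195 178 scale 7.375
tri -0.9 -88.1 60.1
top -0.9 -88.1 60.0
scene -0.9 -87.9 60.0
```

View pics/z14b.png

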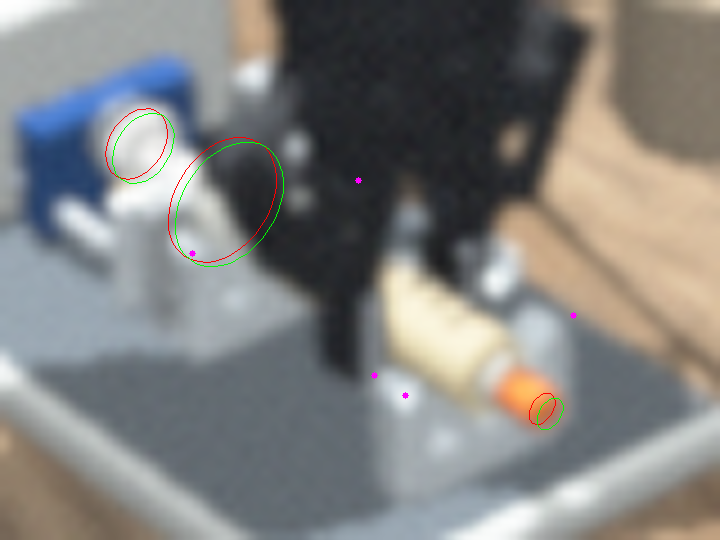

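Request:
move_arm([
  [[0,0,0.008],[0,0,0],-0.8],
  [[0,0,0],[0,0,0],-0.8],
])

```text
clock: 16.7
tcp_pos: [0.5077, -0.0089, 0.062]
orientation: [-0.001, 0.626, 0.779, 0.001]
wrist_force: [1.6, 7.5, 0.5]
finger_gap: 0.027
```

```bash
python3 f.py
```

```text
tcp doser mm -0.2 -30.66 61.96 F x,y,z 3.13 6.99 0.55 gap 0.027 M [ 1.29 -0.21 -0.09] t 16.7
```

Request:
move_arm([
  [[0,0,0.008],[0,0,0],-0.8],
  [[0,0,0],[0,0,0],-0.8],
])

```text
clock: 16.9
tcp_pos: [0.5076, -0.0089, 0.0621]
orientation: [-0.001, 0.627, 0.779, 0.001]
wrist_force: [1.2, 6.8, -1.1]
finger_gap: 0.0272
```

```bash
python3 f.py
```

```text
tcp doser mm -0.29 -30.64 62.12 F x,y,z 2.63 6.43 -1.06 gap 0.0272 M [ 1.3  -0.27 -0.14] t 16.9
```

Request:
move_arm([
  [[0.001,-0.005,-0.008],[0,0,0],-0.8],
  [[0,0,-0.005],[0,0,0],-0.8],
  [[0,0,0],[0,0,0],-0.8],
  [[0,0,0],[0,0,0],-0.8],
  [[0,0,0],[0,0,0],-0.8],
])

```text
clock: 17.4
tcp_pos: [0.5077, -0.0089, 0.0619]
orientation: [-0.001, 0.626, 0.779, 0.002]
wrist_force: [1.1, 8.4, 1.1]
finger_gap: 0.027
```

```bash
python3 f.py
```

```text
tcp doser mm -0.19 -30.68 61.94 F x,y,z 2.88 8.0 1.08 gap 0.027 M [ 1.39 -0.09 -0.05] t 17.4
```

Request:
move_arm([
  [[-0.004,0.02,0],[0,0,0],-0.8],
  [[0,0,0],[0,0,0],-0.5],
  [[0,0,0],[0,0,0],-0.2],
  [[0,0,0],[0,0,0],0.2],
  [[0,0,0],[0,0,0],0.2],
])

```text
clock: 17.9
tcp_pos: [0.5075, -0.0102, 0.062]
orientation: [0.0, 0.627, 0.779, -0.0]
wrist_force: [0.3, 0.1, -0.2]
finger_gap: 0.0511
```

Request:
move_arm([
  [[0,0,0.2],[0,0,0],0.2],
  [[0,0,0.6],[0,0,0],0.2],
  [[0,0,0.9],[0,0,0],0.2],
  [[0,0,0.9],[0,0,0],0.1],
])

```text
clock: 18.3
tcp_pos: [0.507, -0.0099, 0.1675]
orientation: [-0.0, 0.627, 0.779, -0.0]
wrist_force: [1.6, -0.3, 0.1]
finger_gap: 0.0467
```

```bash
python3 f.py; python3 cap.py 15 140; python3 capm.py 15 .06;python3 - <<'E'
from h import *
s=load("scene15.npz")
x0,y0,x1,y1=205,175,285,235;f=9
im=cv2.resize(np.ascontiguousarray(s["frame"][y0:y1,x0:x1,::-1]),None,fx=f,fy=f,interpolation=cv2.INTER_CUBIC)
cv2.imwrite("pics/z15.png",im)
E
```

```text
tcp doser mm -1.08 -31.57 167.49 F x,y,z 1.48 -0.58 0.07 gap 0.0467 M [ 0.02 -0.09 -0.05] t 18.3
18.3 [ 0.507  -0.0099  0.1675] jawyaw None
tool y yaw 0.2155 zaxis [-0.001 -0.    -1.   ] F [ 1.57 -0.25  0.07] gap 0.0467 j6 1.177
scene tcp px [248.3 175. ]
crop origin 178 104 scale 4.214285714285714
top tcp px [232.  210.2]
crop origin 162 140 scale 4.214285714285714
tri -3.5 -90.9 61.1
top -4.1 -90.4 60.0
scene -1.9 -89.8 60.0
```

View pics/z15.png

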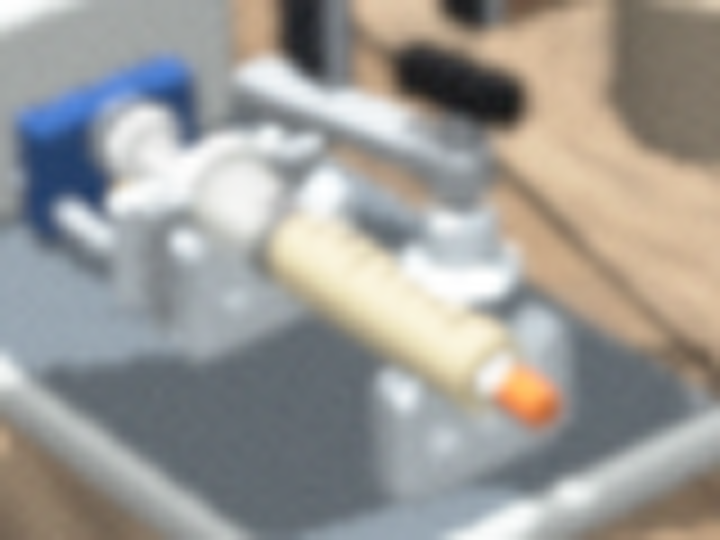

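View pics/top15.png

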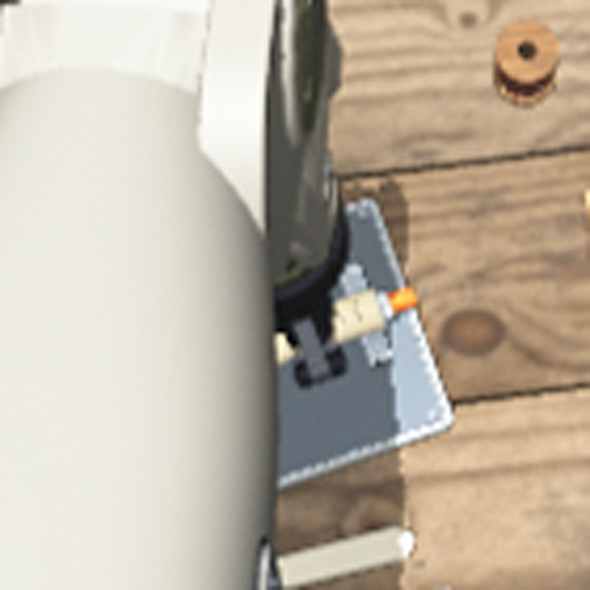

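Request:
move_arm([
  [[0.43,0.498,0],[0,0,0.54],0.0],
  [[0.43,0.498,0],[0,0,0.54],0.0],
  [[0.43,0.498,0],[0,0,0.54],0.0],
  [[0,0,0],[0,0,0],0.0],
  [[0,0,0],[0,0,0],0.0],
], newtons=60)

```text
clock: 18.9
tcp_pos: [0.5589, 0.0501, 0.1657]
orientation: [-0.0, 0.535, 0.845, -0.0]
wrist_force: [-0.6, -0.5, -1.5]
finger_gap: 0.0429
```

```bash
python3 f.py; python3 cap.py 16 100
```

```text
tcp doser mm 62.42 15.99 165.73 F x,y,z -0.68 -0.34 -1.53 gap 0.0429 M [-0.02 -0.02 -0.02] t 18.9
18.9 [0.5589 0.0501 0.1657] jawyaw None
tool y yaw 0.4421 zaxis [-0.001 -0.    -1.   ] F [-0.59 -0.48 -1.53] gap 0.0429 j6 1.075
scene tcp px [255.5 161.4]
crop origin 205 111 scale 5.9
top tcp px [204.4 192.2]
crop origin 154 142 scale 5.9
```

View pics/scene16.png

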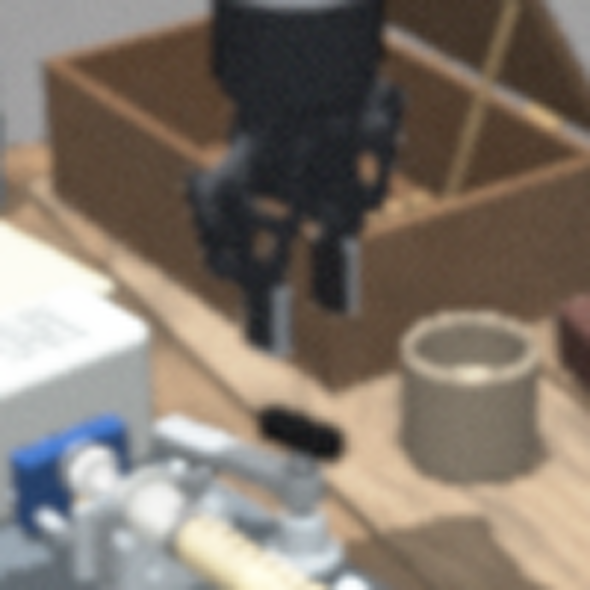

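Request:
move_arm([
  [[0,0,-0.6],[0,0,0],0.0],
  [[0,0,-0.6],[0,0,0],0.0],
  [[0,0,-0.35],[0,0,0],0.0],
  [[0,0,-0.15],[0,0,0],0.0],
  [[0,0,0],[0,0,0],0.0],
])

```text
clock: 19.5
tcp_pos: [0.5582, 0.0494, 0.0976]
orientation: [-0.001, 0.535, 0.845, -0.0]
wrist_force: [0.1, 1.0, -0.3]
finger_gap: 0.0428
```

Request:
move_arm([
  [[0,0,0],[0,0,0],-0.5],
  [[0,0,0],[0,0,0],-0.8],
  [[0,0,0],[0,0,0],-1],
  [[0,0,0],[0,0,0],-1],
])

```text
clock: 19.9
tcp_pos: [0.5591, 0.0494, 0.0995]
orientation: [0.001, 0.535, 0.845, -0.0]
wrist_force: [-4.0, -2.2, 6.2]
finger_gap: 0.0128
```

Request:
move_arm([
  [[0,0,0.15],[0,0,0],-1],
  [[0,0,0.2],[0,0,0],-1],
  [[0,0,0.2],[0,0,0],-1],
  [[0,0,0.2],[0,0,0],-1],
  [[0,0,0],[0,0,0],-1],
])

```text
clock: 20.4
tcp_pos: [0.559, 0.0495, 0.1289]
orientation: [0.0, 0.535, 0.845, -0.001]
wrist_force: [0.6, -5.5, -11.8]
finger_gap: 0.0129
```

```bash
python3 f.py
```

```text
tcp doser mm 62.38 15.36 128.88 F x,y,z -0.58 -5.54 -11.8 gap 0.0129 M [-1.04 -0.35 -0.04] t 20.4
```

Request:
move_arm([
  [[0,0,0],[0,0,0.6],-1],
  [[0,0,0],[0,0,0.9],-1],
  [[0,0,0],[0,0,0.9],-1],
  [[0,0,0],[0,0,0.9],-1],
  [[0,0,0],[0,0,0.9],-1],
])

```text
clock: 20.9
tcp_pos: [0.5594, 0.05, 0.128]
orientation: [0.0, 0.265, 0.964, 0.0]
wrist_force: [3.3, -3.0, -11.8]
finger_gap: 0.013
```

Request:
move_arm([
  [[0,0,0],[0,0,0.95],-1],
  [[0,0,0],[0,0,0.95],-1],
  [[0,0,0],[0,0,0.95],-1],
  [[0,0,0],[0,0,0.95],-1],
  [[0,0,0],[0,0,0.7],-1],
])

```text
clock: 21.4
tcp_pos: [0.5595, 0.0507, 0.1281]
orientation: [0.0, -0.046, 0.999, 0.001]
wrist_force: [2.7, 0.0, -10.8]
finger_gap: 0.0125
```

Request:
move_arm([
  [[0,0,0],[0,0,0.5],-1],
  [[0,0,0],[0,0,0.15],-1],
  [[0,0,0],[0,0,0],-1],
])

```text
clock: 21.7
tcp_pos: [0.5595, 0.0507, 0.1282]
orientation: [0.0, -0.088, 0.996, 0.001]
wrist_force: [3.8, 1.4, -11.5]
finger_gap: 0.0128
```

```bash
python3 f.py; python3 cap.py 17 100
```

```text
tcp doser mm 63.2 16.44 128.16 F x,y,z 4.01 0.52 -11.47 gap 0.0128 M [ 0.33 -0.72  0.03] t 21.7
21.7 [0.5595 0.0507 0.1282] jawyaw None
tool y yaw 1.7473 zaxis [ 0.001  0.002 -1.   ] F [  3.8    1.37 -11.47] gap 0.0128 j6 -0.23
scene tcp px [255.8 173.4]
crop origin 205 123 scale 5.9
top tcp px [206.8 195.7]
crop origin 156 145 scale 5.9
```

View pics/scene17.png

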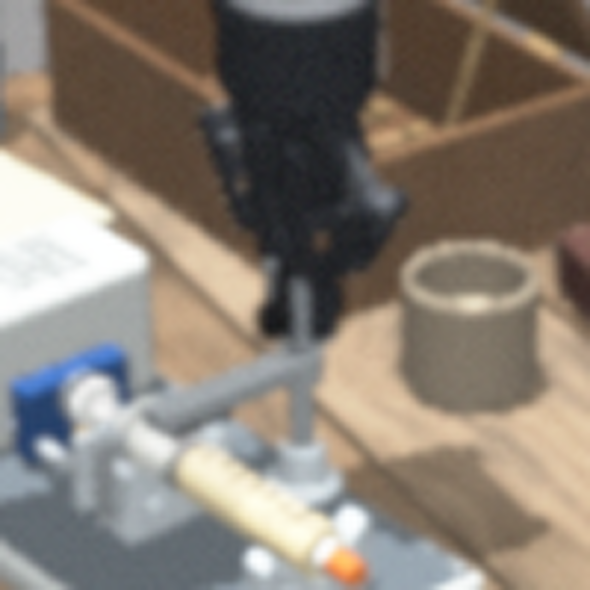

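View pics/top17.png

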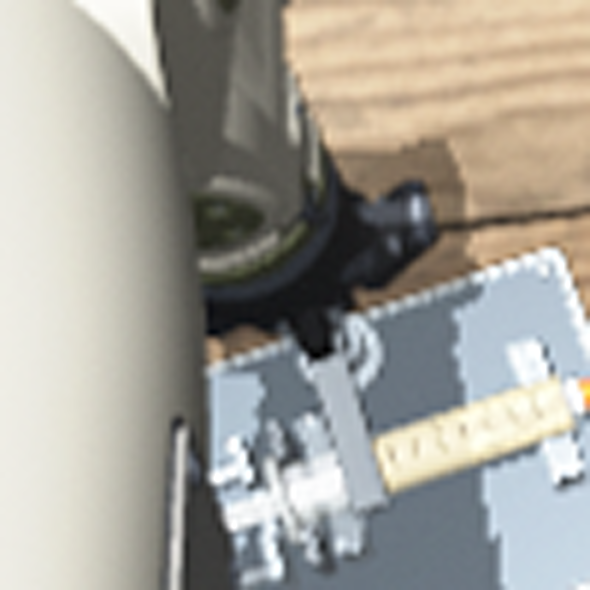

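Request:
move_arm([
  [[0,0,-0.05],[0,0,0.15],-1],
  [[0,0,-0.05],[0,0,0],-1],
  [[0,0,-0.05],[0,0,0],-1],
  [[0,0,-0.05],[0,0,0],-1],
  [[0,0,0],[0,0,0],-1],
])

```text
clock: 22.3
tcp_pos: [0.5595, 0.0507, 0.12]
orientation: [0.0, -0.099, 0.995, 0.001]
wrist_force: [3.8, 4.3, -9.9]
finger_gap: 0.0129
```

```bash
python3 f.py
```

```text
tcp doser mm 63.13 16.37 120.02 F x,y,z 4.64 3.43 -9.93 gap 0.0129 M [ 0.91 -0.77  0.07] t 22.3
```

Request:
move_arm([
  [[0,0,-0.0125],[0,0,0],-1],
  [[0,0,-0.0125],[0,0,0],-1],
  [[0,0,-0.0125],[0,0,0],-1],
  [[0,0,0],[0,0,0],-1],
])

```text
clock: 22.7
tcp_pos: [0.5595, 0.0507, 0.1187]
orientation: [0.0, -0.099, 0.995, 0.001]
wrist_force: [3.8, 4.0, -10.7]
finger_gap: 0.0129
```

```bash
python3 f.py
```

```text
tcp doser mm 63.15 16.36 118.72 F x,y,z 4.52 3.09 -10.68 gap 0.0129 M [ 0.98 -0.76  0.05] t 22.7
```

Request:
move_arm([
  [[0,0,-0.0125],[0,0,0],-1],
  [[0,0,-0.0125],[0,0,0],-1],
  [[0,0,0],[0,0,0],-1],
])

```text
clock: 23.0
tcp_pos: [0.5595, 0.0507, 0.1178]
orientation: [0.0, -0.099, 0.995, 0.001]
wrist_force: [3.9, 3.8, -10.4]
finger_gap: 0.0129
```

Request:
move_arm([
  [[0,0,-0.0125],[0,0,0],-1],
  [[0,0,-0.0125],[0,0,0],-1],
  [[0,0,0],[0,0,0],-1],
])

```text
clock: 23.3
tcp_pos: [0.5595, 0.0507, 0.1168]
orientation: [0.0, -0.099, 0.995, 0.001]
wrist_force: [3.8, 3.7, -9.2]
finger_gap: 0.0129
```

Request:
move_arm([
  [[0,0,-0.01],[0,0,0],-1],
  [[0,0,0],[0,0,0],-1],
])

```text
clock: 23.5
tcp_pos: [0.5595, 0.0507, 0.1164]
orientation: [0.0, -0.099, 0.995, 0.001]
wrist_force: [3.5, 3.0, -9.7]
finger_gap: 0.013
```

Request:
move_arm([
  [[0,0,-0.01],[0,0,0],-1],
  [[0,0,-0.01],[0,0,0],-1],
  [[0,0,0],[0,0,0],-1],
])

```text
clock: 23.8
tcp_pos: [0.5595, 0.0507, 0.1157]
orientation: [0.001, -0.099, 0.995, 0.001]
wrist_force: [3.1, 4.1, -9.0]
finger_gap: 0.0127
```

Request:
move_arm([
  [[0,0,-0.01],[0,0,0],-1],
  [[0,0,0],[0,0,0],-1],
])

```text
clock: 24.0
tcp_pos: [0.5595, 0.0507, 0.1156]
orientation: [0.001, -0.099, 0.995, 0.001]
wrist_force: [2.4, 3.9, -7.2]
finger_gap: 0.0129
```

Request:
move_arm([
  [[0,0,-0.01],[0,0,0],-1],
  [[0,0,0],[0,0,0],-1],
])

```text
clock: 24.2
tcp_pos: [0.5596, 0.0506, 0.1155]
orientation: [0.001, -0.099, 0.995, 0.001]
wrist_force: [2.6, 4.9, -5.0]
finger_gap: 0.0126
```

Request:
move_arm([
  [[0,0,-0.01],[0,0,0],-1],
  [[0,0,0],[0,0,0],-1],
])

```text
clock: 24.4
tcp_pos: [0.5596, 0.0507, 0.1154]
orientation: [0.001, -0.099, 0.995, 0.001]
wrist_force: [1.2, 4.5, -3.2]
finger_gap: 0.0131
```

Request:
move_arm([
  [[0,0,-0.008],[0,0,0],-1],
  [[0,0,0],[0,0,0],-1],
  [[0,0,0],[0,0,0],-1],
])

```text
clock: 24.7
tcp_pos: [0.5597, 0.0507, 0.1153]
orientation: [0.001, -0.099, 0.995, 0.001]
wrist_force: [1.2, 5.3, -1.1]
finger_gap: 0.0129
```

```bash
python3 f.py; python3 cap.py 18 100
```

```text
tcp doser mm 63.33 16.32 115.33 F x,y,z 2.28 4.96 -1.14 gap 0.0129 M [ 1.15 -0.1  -0.02] t 24.7
24.7 [0.5597 0.0507 0.1153] jawyaw None
tool y yaw 1.7688 zaxis [ 0.002  0.001 -1.   ] F [ 1.17  5.34 -1.14] gap 0.0129 j6 -0.251
scene tcp px [255.9 177.5]
crop origin 205 127 scale 5.9
top tcp px [207.7 196.9]
crop origin 157 146 scale 5.9
```

View pics/scene18.png

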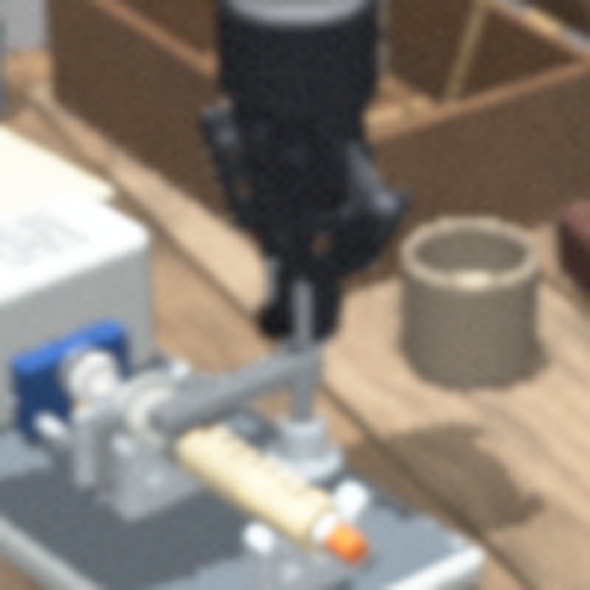

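View pics/top18.png

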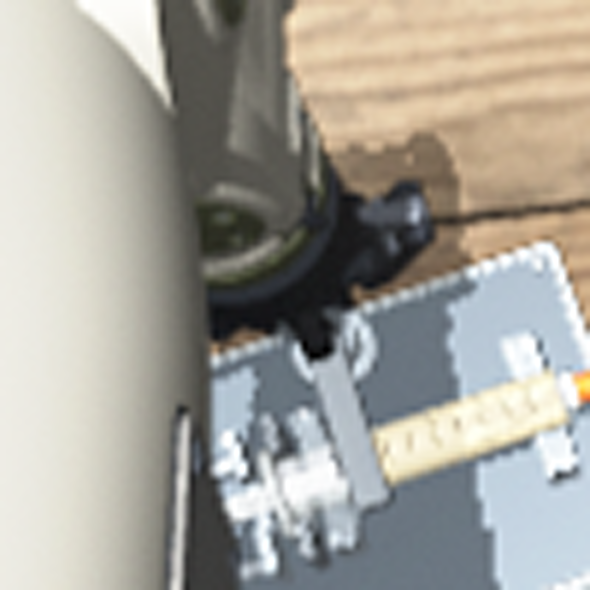

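Request:
move_arm([
  [[0,0.015,0],[0,0,0],-1],
  [[0,0,0],[0,0,0],-0.6],
  [[0,0,0],[0,0,0],-0.3],
  [[0,0,0],[0,0,0],0.0],
  [[0,0,0],[0,0,0],0.0],
])

```text
clock: 25.3
tcp_pos: [0.5592, 0.0502, 0.1141]
orientation: [0.0, -0.098, 0.995, -0.0]
wrist_force: [-0.1, -0.4, 0.2]
finger_gap: 0.0427
```

Request:
move_arm([
  [[0,0,0.2],[0,0,0],0.0],
  [[0,0,0.6],[0,0,0],0.0],
  [[0,0,1],[0,0,0],0.0],
  [[0,0,0.6],[0,0,0],0.0],
  [[0,0,0.2],[0,0,0],0.0],
])

```text
clock: 25.8
tcp_pos: [0.5608, 0.0504, 0.2217]
orientation: [0.003, -0.099, 0.995, -0.0]
wrist_force: [0.9, 0.7, -0.3]
finger_gap: 0.0428
```

```bash
python3 f.py; python3 cap.py 19 140
python3 - <<'E'
from h import *
s=load("scene19.npz")
x0,y0,x1,y1=205,165,285,225;f=9
cv2.imwrite("pics/z19.png",cv2.resize(np.ascontiguousarray(s["frame"][y0:y1,x0:x1,::-1]),None,fx=f,fy=f,interpolation=cv2.INTER_CUBIC))
E
```

```text
tcp doser mm 64.41 15.82 221.72 F x,y,z 0.99 0.5 -0.29 gap 0.0428 M [-0.03 -0.05 -0.03] t 25.8
25.8 [0.5608 0.0504 0.2217] jawyaw None
tool y yaw 1.7683 zaxis [ 0.006 -0.    -1.   ] F [ 0.86  0.7  -0.29] gap 0.0428 j6 -0.25
scene tcp px [255.8 142.2]
crop origin 185 72 scale 4.214285714285714
top tcp px [199.9 185.2]
crop origin 129 115 scale 4.214285714285714
```

View pics/z19.png

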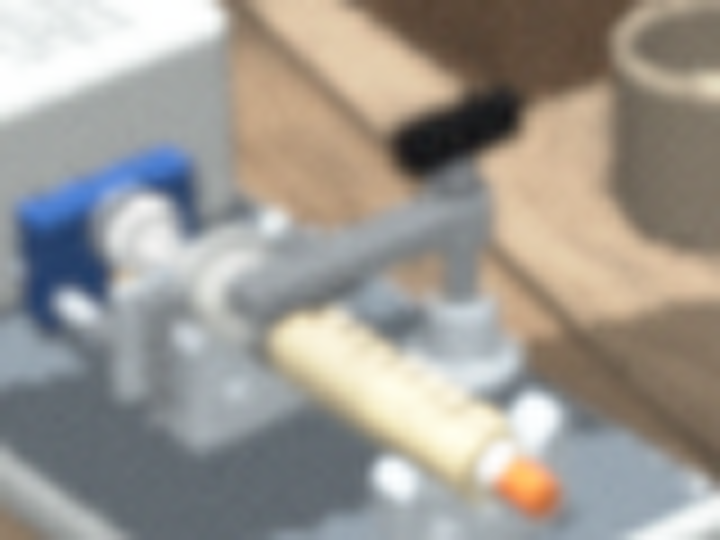

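View pics/top19.png

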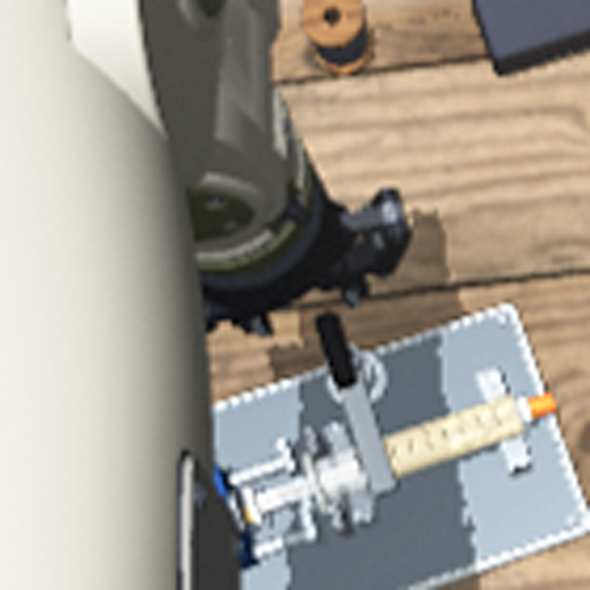

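```bash
python3 capm.py 19 .06
python3 - <<'E'
from h import *
r=load("top19.npz");yaw=.216
e=np.array([np.cos(yaw),np.sin(yaw)]);n=np.array([-e[1],e[0]])
cv2.imwrite("pics/d60.png",rectd(r,.065,.4942*e-.0868*n,yaw,-50,80,-105,85,4))
E
```

```text
tri -3.5 -90.9 61.1
top -4.1 -90.4 60.0
scene -1.9 -89.8 60.0
```

View pics/d60.png

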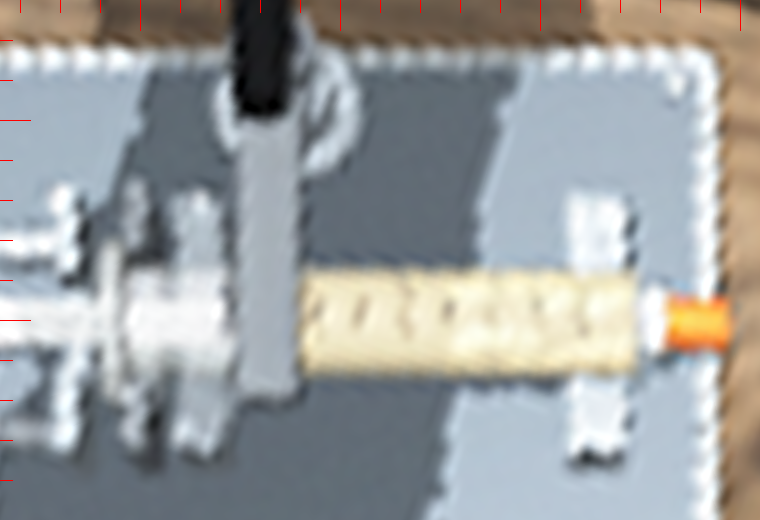

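```bash
python3 -c "
from workcell import job,env
print(env.get_state()['clock'],job.hand_in())"
```

```text
the job is handed in; nothing more can be done
25.9 None
```

The full cartridge is loaded and clamped, and I handed the job in at 25.9 s of the 72 s allowed; the hand-in gave no verdict.

- **Bar aside:** I lifted the clamp bar about 29 mm by its handle, turned it to about 1.35 rad and let it down to its lowest stop.
- **Laying the cartridge:** I carried it from the rack and lowered it at about 8 mm/s. The wrist force peaked at 14.5 N on contact, and I eased that to about 4 N.
- **Shoulder:** I pushed the cartridge forward to a hard stop. The force held at 6.4 to 8 N and did not drop when I took the downward load off, so the flange was bearing on the shoulder rather than dragging by friction.
- **Bar back:** I turned the bar square and eased it down in steps of about 0.4 mm. The lifting force fell from about 10 N to 1 N at about 16 mm of lift, which is where the pad should meet the barrel. Only then did I let go.

**Last checks:** The final top view, measured in the doser's frame, shows the flange at y = 54.5 to 60 mm against the shoulder (54 mm). The barrel is centred to about 0.5 mm, the bar is square across it, and the gripper is clear.

**Disagreements:**
- While I was placing the cartridge, the camera fixes and the arm's own reading of its position along the barrel differed by 2 to 4 mm. I relied on the felt stop and the final picture.
- The cap-only fixes were similarly scattered, up to 4 mm sideways.
- I did not photograph the rack again at the end. The spent cartridge was still in its groove when last seen, just after I lifted the full one out.

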